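Ready the shoe-care ledge: lock in the boot brush and line up the polish tins

ROBOT

A 6-joint arm with a two-finger parallel gripper is mounted at the origin on the work surface. World frame = base frame: x ahead of the robot, y to its left, z up, the work surface at z = 0. Lengths are in m, angles in rad, forces in N, time in s.
With the tool pointing down it reaches from about 0.25 to 0.775 m from the base axis. Payload 4 kg.
Tool frame: the origin (TCP) lies on the centre line of the jaws, within the pads' length; the fingertips stand robot.tips_ahead ahead of it and the grasp point (between the pads) lies 8 mm behind it (robot.tips_ahead is the distance from the TCP to the fingertips, in m); z points along the fingers, y is the line along which they close (so a half turn about z gives the same grasp; the last joint's range is limited). The gripper opens to 94 mm and grips with 3 to 60 N. Pads are 16 mm wide; open, the fingers measure 119 mm over their backs; the gripper's body (75 mm by 177 mm) begins 78 mm behind the grasp point.
Start: joints at [1.018, 0.087, 1.371, -0, 1.684, -0.103], TCP at [0.239, 0.495, 0.217] pointing down, gripper open.
Joint ranges: [-3.1, 3.1], [-0.76, 2.03], [0.27, 2.55], [-1.08, 4.22], [0.17, 2.65], [-2.57, 2.57]. Speed limits (rad/s): [2.79, 2.79, 3.14, 3.14, 3.14, 3.14].

INTERFACE

Orientations are given as [roll, pitch, yaw] about the fixed x, y, z axes, in that order (R = Rz(yaw) Ry(pitch) Rx(roll)).
In Python, from bench import robot, snapshot, close_job, spotter gives the robot as it stands. The module is installed in compiled form; this text tells all that it offers.
- The arm moves only by the tool servo_tool, never from a script. Its argument "commands" is one flat list of numbers, 7 for each row, row after row: the shift along the tool's x, y, z in m, then the turn, a rotation vector about the tool's x, y, z in degrees, then the finger opening in m, from 0 to 0.094. In form: [x, y, z, ax, ay, az, grip, x, y, z, ax, ay, az, grip, ...]. A call has 1 to 10 rows; each row is the pose to reach, as a shift and turn from the pose commanded when the call began, along the tool's axes at that moment; what a row does not reach only later rows make up. A row lasts 1/8 s, in which the tool goes at most 62.5 mm and 10.7 degrees, less where a joint would pass 70% of its speed; a pose out of reach is approached as far as the arm can. A call with a gripper value outside its range is refused whole. The fingers move at their own pace and stop on an object; the grip force is fixed at half the most. Time passes only in rows, so rows that repeat a pose let the fingers close. It gives the time, the measured TCP pose, the force, the opening and the grip force at its end, in the units of the state.
- robot.get_obs(): the state, without advancing time (a new reading comes with each control period).
- snapshot(name): name is "scene" or "side" or "wrist"; returns a dict with "img" (384x512x3 uint8, blue, green, red), "camera_matrix" (3x3 intrinsics, pixels), "k1" (the pictures are not rectified: a ray, as slopes to the right and down, at radius r is drawn at 1 + k1 r^2 times it, then the intrinsics apply), "extrinsics" (4x4, takes a point from camera to world coordinates); the wrist camera has in their place "hand_eye" (4x4, takes a point from camera to tool coordinates, whose origin is the TCP and whose axes are the flange's). Camera axes: x right, y down, z forward; pixel columns grow to the right and rows downward; lengths in m; the calibration is good to about 2 mm. A picture is of the moment at which its call begins: read the wrist's pose just before it. There is no depth.
- close_job(): hands the job in; it is judged then, once.
Trained networks look in a picture, given as the dict that the camera call returned (one of the last four; its "shot" number tells which), for a name from the list of things; names that differ only in an ending like _2 or _b are one class to them, and where a whole thing is asked for, a point or a joint stands for the part that bears it (a point fixed in the world has none). Each returns a list of dicts, best first, with "conf" (0 to 1); they miss things now and then, are a little off and sometimes report something else, mostly with a low value. They report only what shows in the picture. A call takes as long as a camera call. They do not tell look-alikes from the thing itself.
- spotter.trace(name, picture): "region" (384x512 bool, what is visible of it) and "box" ([left, top, width, height] in pixels, round what is visible of it).
The state is a dict: "time": time; "joint_positions": joint angles; "qvel": joint speeds; "joint_torque": joint torques, N m; "tool_pos": TCP position; "ee_rot": TCP orientation; "wrist_force": force on the tool from outside, world axes, zero at the start; "wrist_torque": the same for the moment, N m; "width": finger opening in m; "finger_force": force on a finger pad.
Only numpy, scipy, OpenCV 4.12 (cv2) and the standard library are available. Lean on these libraries where they do the work, as an engineer would, in place of code of your own. Each camera call takes 0.05 s, during which the arm holds its last target. There are 200 camera calls.

TASK

Get the shoe-care ledge ready: swing the holder's empty clamp bar well open, set the brush insert flat in the pocket, studs up and bare shoulder under where the bar comes, and swing the bar fully shut over it. Then (or before) nudge all the polish tins into one neat, evenly spaced row, each flat and centred to within a centimetre on a white circle of the strip, filling the circles from the red-bar end without leaving a gap. Leave everything else where it is.

Things in the scene. Friction and masses are not known exactly. Their poses are not given: they have to be found in the camera images.
- tin1: round flat polish tin with brown lid, closed tight, 92 mm across and 36 mm high, 0.18 kg, too wide to grasp across; origin at the centre of its underside. May be absent (None)
- tin2: round flat polish tin with black lid, closed tight, 92 mm across and 36 mm high, 0.18 kg, too wide to grasp across; origin at the centre of its underside. May be absent (None)
- tin3: round flat polish tin with copper lid, closed tight, 92 mm across and 36 mm high, 0.18 kg, too wide to grasp across; origin at the centre of its underside. May be absent (None)
- tin4: round flat polish tin with blue lid, closed tight, 92 mm across and 36 mm high, 0.18 kg, too wide to grasp across; origin at the centre of its underside. May be absent (None)
- tin5: round flat polish tin with red lid, closed tight, 92 mm across and 36 mm high, 0.18 kg, too wide to grasp across; origin at the centre of its underside. May be absent (None)
- strip: thin grey strip painted flat on the ledge (no height), 545 x 130 mm, long along its y axis, with five white circles each about the size of a tin in a straight line along its y axis; a red bar crosses the end at -y. Origin at the middle circle
- mark1 (a point): centre of circle 1 on the strip, counted from the red-bar end (circle 1 is next to the red bar), at the ledge surface; circles are 105 mm apart
- mark2 (a point): centre of circle 2 on the strip, counted from the red-bar end (circle 1 is next to the red bar), at the ledge surface; circles are 105 mm apart
- mark3 (a point): centre of circle 3 on the strip, counted from the red-bar end (circle 1 is next to the red bar), at the ledge surface; circles are 105 mm apart
- mark4 (a point): centre of circle 4 on the strip, counted from the red-bar end (circle 1 is next to the red bar), at the ledge surface; circles are 105 mm apart
- mark5 (a point): centre of circle 5 on the strip, counted from the red-bar end (circle 1 is next to the red bar), at the ledge surface; circles are 105 mm apart
- brush: brush insert: wooden block 130 (x) x 48 (y) x 24 (z) mm, 0.16 kg, with stiff black studs 18 mm high on top from x = -58 to +36 mm and |y| under 17 mm; the bare shoulder with a brass dot is at its +x end. Origin at the centre of its underside, z up through the studs. Grip it across y at the middle
- holder: green holder fixed to the ledge: base plate 186 (x) x 126 (y) x 10 mm with a pocket for the brush insert in the middle, long along x. Pocket is 136 x 54 mm; its walls are 8 mm thick and stand 12 mm above the plate, and are left open for |x| under 42 mm on both long sides for the fingers. Origin at the centre of the underside; the insert goes in with its +x along the holder's +x
- pocket (a point): middle of the pocket floor, 10 mm above the ledge; axes as the holder
- clamp_pivot (a point): vertical pivot of the clamp bar, 52 mm along +x and 50 mm along +y from the holder's centre, 42 mm above the ledge
- clamp (a joint): angle of the steel clamp bar (16 mm wide, 10 mm thick, underside 37 mm above the ledge) about its vertical pivot, rad: 0 = fully shut at its stop, the bar pointing to the holder's -y across the pocket over the insert's bare shoulder; growing anticlockwise from above; 1.57 = open, pointing to the holder's +x, clear of the pocket; end stop 1.9. It stays where left and takes about 1 N at the knob
- clamp_knob (a point): middle of the red upright knob of the clamp bar, 98 mm from the pivot: a round post 18 mm across, from 47 to 89 mm above the ledge (the point is at 70 mm); can be pinched from above
- shoe_tree: wooden shoe tree with a steel rod, 235 x 60 x 45 mm, lying beyond the strip; a bystander; origin at the centre of its underside
- shoe_horn: orange plastic shoe horn, 195 x 38 x 8 mm, lying flat; a bystander; origin at the centre of its underside
- cream_jar: small closed jar, 56 mm across, 60 mm high; a bystander; origin at the centre of its underside
- sponge_box: blue plastic sponge box, 70 x 45 x 35 mm; a bystander; origin at the centre of its underside
- dauber: small long-handled brush, 160 mm, lying; a bystander; origin at the centre of its underside
- cleaner: closed bottle, 52 mm across, 130 mm high, standing; a bystander; origin at the centre of its underside
There are look-alikes about, which are no part of the job. Of the things shaped like the tin5, the red one is meant.

How it is judged:
By the outcome, as a careful person would: the job done as asked, in the order asked, and still so for the second after the job is handed in, with the robot touching nothing.
Of tin1, tin2, tin3, tin4, tin5 only 3 to 5 are there at a start; the rules pass over those that are not, and their reading is None.
At some moment in a run one of tin1, tin2, tin3, tin4, tin5 may be knocked a few centimetres aside while the robot is not near it.
Once in a run the grip may slacken for a moment while it holds something.
It also fails if it takes over 210 s, if anything falls off the work surface, if the arm or the gripper's body presses on something with over 40 N, if the wrist force passes 120 N, or if a joint passes its speed limit or range.

## Working session

There is one attempt and no reset: what is moved stays moved. The work goes in short steps, Python scripts to look and compute and a tool call to move; the robot and the scene stay as the last step left them, time stands still between calls to the robot, and variables do not carry over. Pictures are saved under pics/ and viewed, at most 14 in all, crops included, and the job is handed in when it is done.

Besides the shell and the picture viewer there is one more tool, called as name(argument=value, ...), one argument or row to a line, values as JSON. servo_tool: Moves the arm, as the interface text tells. Its arguments: {"type":"object","properties":{"commands":{"type":"array","items":{"type":"number"}}},"required":["commands"]}

```bash
mkdir -p pics; cat > h.py <<'E'
import numpy as np, cv2
from bench import robot, snapshot, spotter, close_job
from scipy.spatial.transform import Rotation as R
def shot(n):
    o=robot.get_obs(); s=snapshot(n)
    if n=="wrist":
        T=np.eye(4);T[:3,:3]=R.from_euler('xyz',o['ee_rot']).as_matrix();T[:3,3]=o['tool_pos'];s['T']=T@s['hand_eye']
    else: s['T']=s['extrinsics']
    return s
def ray(s,uv):
    K=s['camera_matrix'];uv=np.atleast_2d(np.float64(uv))
    D=np.array([s['k1'],0,0,0.])
    p=cv2.undistortPoints(uv.reshape(-1,1,2),K,D).reshape(-1,2)
    return np.c_[p,np.ones(len(p))]@s['T'][:3,:3].T
def atz(s,uv,z):
    d=ray(s,uv);c=s['T'][:3,3];return c+d*((z-c[2])/d[:,2])[:,None]
def proj(s,P):
    Ti=np.linalg.inv(s['T']);r=cv2.Rodrigues(Ti[:3,:3])[0]
    return cv2.projectPoints(np.float64(np.atleast_2d(P)),r,Ti[:3,3],s['camera_matrix'],np.array([s['k1'],0,0,0.]))[0].reshape(-1,2)
def st():
    o=robot.get_obs();print('t',round(o['time'],2),'tcp',np.round(o['tool_pos'],4),'rpy',np.round(np.degrees(o['ee_rot']),1),'w',round(o['width'],4),'q',np.round(o['joint_positions'],2));return o
E
python3 - <<'E'
from h import *
o=st();print(robot.tips_ahead,R.from_euler('xyz',o['ee_rot']).as_matrix().round(3))
ims=[]
for n in("scene","side","wrist"):
    s=shot(n);ims.append(s['img']);cv2.imwrite(f'pics/{n}0.png',s['img']);print(n,s['T'][:3,3].round(3),s['T'][:3,2].round(2),s['camera_matrix'][0,0])
    if n!="wrist":
        for k in "tin1 tin2 tin3 tin4 tin5 strip brush holder clamp clamp_knob shoe_tree shoe_horn cream_jar sponge_box dauber cleaner".split():
            for r in spotter.trace(k,s)[:3]:
                ys,xs=np.where(r['region']);u=[xs.mean(),ys.mean()]
                print(k,round(r['conf'],2),r['box'],atz(s,u,.036 if 'tin' in k else .02)[0].round(3)[:2])
E
```

```text
t 0.0 tcp [0.2388 0.4948 0.2153] rpy [-179.9   -0.   154.2] w 0.0939 q [ 1.02  0.09  1.37 -0.    1.68 -0.1 ]
0.011 [[-0.901  0.435 -0.001]
 [ 0.435  0.901 -0.002]
 [ 0.    -0.002 -1.   ]]
scene [1.387 0.818 0.9  ] [-0.62 -0.52 -0.59] 497.46172684627356
tin1 0.9 [187.7, 164.2, 28.8, 26.5] [ 0.518 -0.146]
tin1 0.89 [248.4, 183.2, 29.2, 27.7] [0.484 0.071]
tin1 0.77 [270.8, 198.4, 29.3, 32.8] [0.505 0.179]
tin2 0.9 [187.7, 164.2, 28.8, 26.5] [ 0.518 -0.146]
tin2 0.89 [248.4, 183.2, 29.2, 27.7] [0.484 0.071]
tin2 0.77 [270.8, 198.4, 29.3, 32.8] [0.505 0.179]
tin3 0.9 [187.7, 164.2, 28.8, 26.5] [ 0.518 -0.146]
tin3 0.89 [248.4, 183.2, 29.2, 27.7] [0.484 0.071]
tin3 0.77 [270.8, 198.4, 29.3, 32.8] [0.505 0.179]
tin4 0.9 [187.7, 164.2, 28.8, 26.5] [ 0.518 -0.146]
tin4 0.89 [248.4, 183.2, 29.2, 27.7] [0.484 0.071]
tin4 0.77 [270.8, 198.4, 29.3, 32.8] [0.505 0.179]
tin5 0.9 [187.7, 164.2, 28.8, 26.5] [ 0.518 -0.146]
tin5 0.89 [248.4, 183.2, 29.2, 27.7] [0.484 0.071]
tin5 0.77 [270.8, 198.4, 29.3, 32.8] [0.505 0.179]
strip 0.81 [159.2, 182.5, 167.4, 105.6] [0.619 0.137]
brush 0.85 [328.0, 237.
[... 2020 characters left out ...]
.502 -0.292]
clamp_knob 0.79 [309.5, 256.4, 36.1, 38.5] [ 0.501 -0.299]
clamp_knob 0.15 [298.0, 246.1, 78.0, 59.9] [ 0.53  -0.308]
shoe_tree 0.83 [286.2, 155.1, 46.9, 39.8] [0.772 0.106]
shoe_tree 0.24 [230.3, 198.8, 26.7, 28.0] [0.463 0.049]
shoe_horn 0.75 [240.9, 131.4, 26.6, 28.1] [0.719 0.372]
shoe_horn 0.5 [298.0, 248.0, 76.5, 54.1] [ 0.53  -0.308]
cream_jar 0.88 [333.2, 180.7, 21.4, 28.0] [ 0.784 -0.064]
cream_jar 0.51 [184.9, 145.7, 35.5, 24.7] [0.515 0.392]
sponge_box 0.65 [353.9, 211.9, 21.9, 14.1] [ 0.759 -0.186]
dauber 0.46 [203.4, 131.1, 14.8, 17.7] [0.612 0.504]
cleaner 0.95 [154.9, 125.4, 12.6, 31.9] [0.436 0.591]
wrist [0.175 0.525 0.386] [ 0.22 -0.11 -0.97] 296.70868814177913
```

```bash
python3 -c "
import cv2
for n in('scene','side'):
    cv2.imwrite(f'pics/{n}0b.png',cv2.resize(cv2.imread(f'pics/{n}0.png'),(800,600),interpolation=cv2.INTER_CUBIC))"
```

```text
(no output)
```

View pics/scene0b.png

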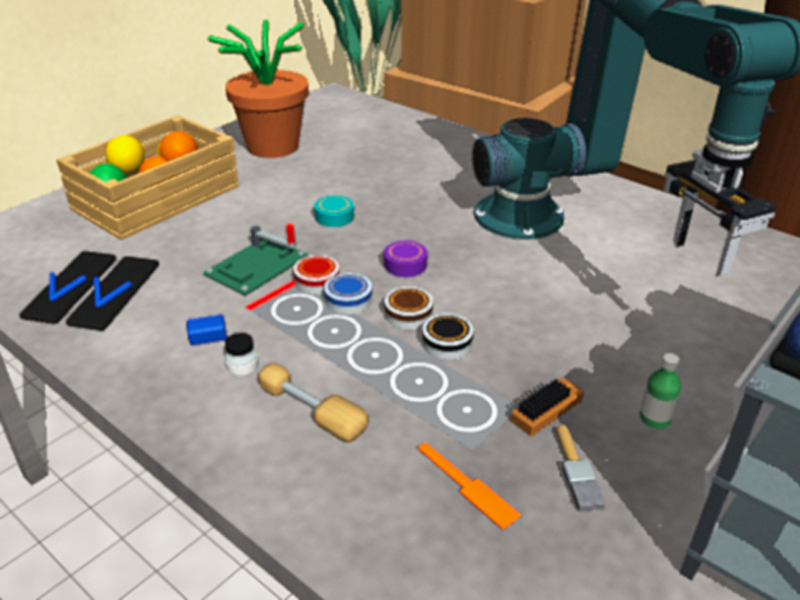

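View pics/side0b.png

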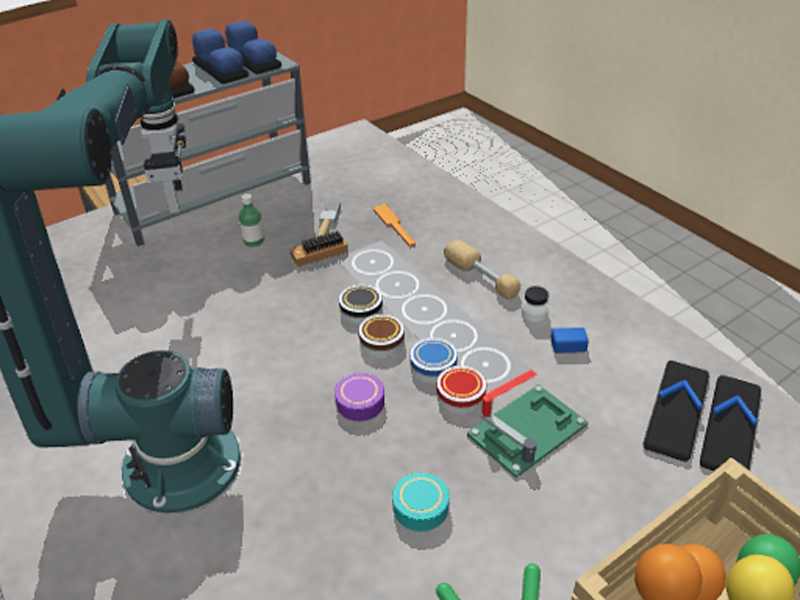

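The scene holds four job tins. At 800 px in the scene view, red is at (316,268), blue at (348,288), brown at (408,302) and black at (447,330). The look-alikes are purple at (405,257) and teal at (334,210), and I leave those alone. Copper is absent. The brush is at (546,402); the dauber at (580,470) could be mistaken for it. The holder is at (255,262), with its clamp knob at (290,233).

```bash
python3 - <<'E'
from h import *
k=1/1.5625
pts={'scene':dict(c=[(297,309),(335,332),(375,356),(419,381),(467,410)],pl=[(206,273),(262,293)],t=[(316,265),(348,286),(408,300),(447,328)],knob=(290,233),bp=[(512,412),(532,432),(582,395)]),
'side':dict(c=[(486,365),(453,335),(424,309),(397,284),(372,262)],pl=[(468,433),(516,476),(587,424),(540,388)],t=[(461,382),(433,354),(382,329),(361,297)],knob=(487,405),bp=[(293,262),(348,246)])}
for n in pts:
    s=shot(n);p=pts[n];A=lambda q,z:atz(s,np.array(q)*k,z)[:,:2].round(3).tolist()
    print(n,'circ',A(p['c'],0));print(' plate',A(p['pl'],.01));print(' tins',A(p['t'],.036));print(' knob',A(p['knob'],.07));print(' brush',A(p['bp'],.02))
    s['img'];u,v=(130,140) if n=='scene' else (290,235)
    a=cv2.resize(s['img'][v:v+60,u:u+90],(390,260),interpolation=cv2.INTER_CUBIC)
    u,v=(320,230) if n=='scene' else (170,140)
    b=cv2.resize(s['img'][v:v+60,u:u+90],(390,260),interpolation=cv2.INTER_CUBIC)
    cv2.imwrite(f'pics/z{n}.png',np.hstack([a,b]))
a=np.vstack([cv2.imread('pics/zscene.png'),cv2.imread('pics/zside.png')]);cv2.imwrite('pics/z.png',a)
E
```

```text
scene circ [[0.591, -0.121], [0.594, -0.014], [0.597, 0.089], [0.597, 0.192], [0.601, 0.298]]
 plate [[0.636, -0.343], [0.608, -0.202]]
 tins [[0.494, -0.163], [0.506, -0.063], [0.465, 0.055], [0.485, 0.165]]
 knob [[0.479, -0.252]]
 brush [[0.575, 0.367], [0.592, 0.417], [0.465, 0.434]]
side circ [[0.592, -0.128], [0.595, -0.02], [0.597, 0.083], [0.601, 0.189], [0.602, 0.293]]
 plate [[0.447, -0.249], [0.452, -0.371], [0.633, -0.362], [0.627, -0.245]]
 tins [[0.5, -0.162], [0.504, -0.071], [0.466, 0.049], [0.488, 0.161]]
 knob [[0.48, -0.258]]
 brush [[0.441, 0.38], [0.577, 0.357]]
```

View pics/z.png

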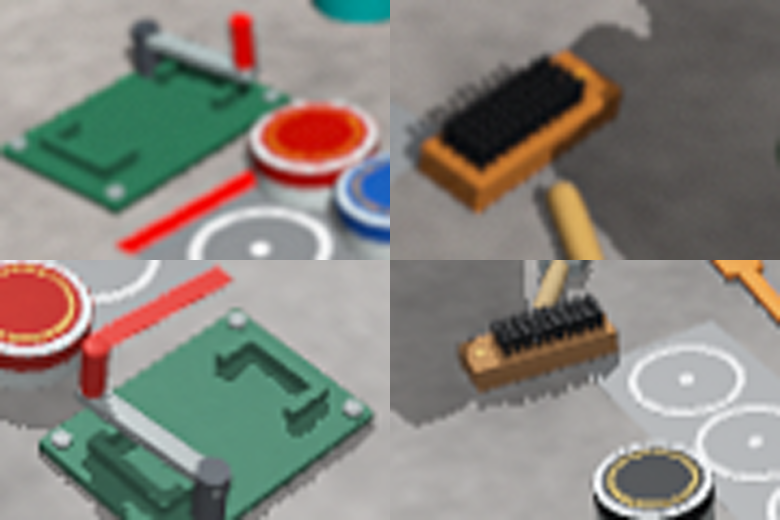

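```bash
cat >> h.py <<'E'
def mv(x,y,z,yaw):
    o=robot.get_obs();A=R.from_euler('xyz',o['ee_rot']);B=R.from_euler('xyz',[180,0,yaw],degrees=True)
    d=A.inv().apply(np.array([x,y,z])-o['tool_pos']);r=np.degrees((A.inv()*B).as_rotvec())
    n=max(np.linalg.norm(d)/.0625,np.linalg.norm(r)/10.7)
    print('MV',d.round(3).tolist(),r.round(1).tolist(),'rows',round(n,1))
E
python3 -c "
from h import *
mv(.45,-.2,.27,120)"
```

```text
MV [-0.492, -0.534, -0.054] [0.0, -0.0, 34.2] rows 11.7
```

servo_tool(
  commands=[-0.049,-0.053,-0.054,0,0,3.4,0.04,-0.098,-0.107,-0.054,0,0,6.8,0.04,-0.147,-0.16,-0.054,0,0,10.2,0.04,-0.196,-0.214,-0.054,0,0,13.6,0.04,-0.245,-0.267,-0.054,0,0,17,0.04,-0.294,-0.32,-0.054,0,0,20.4,0.04,-0.343,-0.374,-0.054,0,0,24,0.04,-0.392,-0.427,-0.054,0,0,28,0.04,-0.441,-0.48,-0.054,0,0,31,0.04,-0.49,-0.534,-0.054,0,0,34.2,0.04],
)

```text
time: 3.1
tool_pos: [0.4159, -0.0923, 0.2708]
ee_rot: [3.14, 0.001, 2.093]
wrist_force: [1.4, 1.1, -0.9]
width: 0.0397
finger_force: 0.0
```

servo_tool(
  commands=[0,0,0,0,0,0,0.04,0,0,0,0,0,0,0.04,0,0,0,0,0,0,0.04],
)

```text
time: 3.48
tool_pos: [0.4156, -0.0888, 0.2707]
ee_rot: [3.141, 0.0, 2.097]
wrist_force: [1.1, 0.2, -0.3]
width: 0.0401
finger_force: 0.0
```

```bash
python3 - <<'E'
from h import *
st();s=shot('wrist');cv2.imwrite('pics/w1.png',cv2.resize(s['img'],(800,600),interpolation=cv2.INTER_CUBIC));np.savez('w1.npz',**{k:s[k] for k in('T','camera_matrix','k1')})
E
```

```text
t 3.48 tcp [ 0.4156 -0.0888  0.2707] rpy [180.    0.  120.2] w 0.0401 q [-0.34 -0.2   1.54  0.    1.8  -0.87]
```

View pics/w1.png

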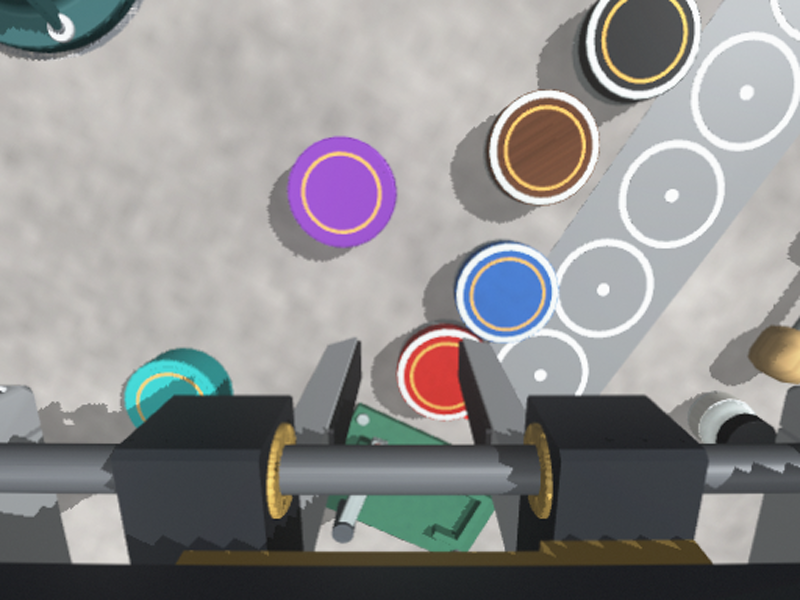

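The wrist view shows circles 1–4 at (540,376), (603,289), (671,195) and (747,92). The tins are red (445,373), blue (507,293), brown (544,147) and black (643,40). Purple and teal lie apart. The holder is partly hidden, so I'll move to look straight down on it.

```bash
python3 - <<'E'
from h import *
s=dict(np.load('w1.npz'));k=1/1.5625
print(atz(s,np.array([(540,376),(603,289),(671,195),(747,92)])*k,0).round(3)[:,:2].tolist())
print(atz(s,np.array([(445,373),(507,293),(544,147),(643,40)])*k,.036).round(3)[:,:2].tolist())
mv(.54,-.40,.27,90)
E
```

```text
[[0.592, -0.128], [0.594, -0.021], [0.596, 0.084], [0.6, 0.191]]
[[0.496, -0.162], [0.504, -0.068], [0.462, 0.053], [0.485, 0.16]]
MV [-0.332, -0.049, 0.001] [0.0, 0.0, 30.2] rows 5.4
```

servo_tool(
  commands=[-0.055,-0.008,0,0,0,5,0.04,-0.11,-0.016,0,0,0,10,0.04,-0.166,-0.024,0,0,0,15,0.04,-0.22,-0.032,0,0,0,20,0.04,-0.276,-0.041,0,0,0,25,0.04,-0.332,-0.049,0,0,0,30.2,0.04,-0.332,-0.049,0,0,0,30.2,0.04,-0.332,-0.049,0,0,0,30.2,0.04,-0.332,-0.049,0,0,0,30.2,0.04],
)

```text
time: 4.65
tool_pos: [0.5397, -0.4002, 0.2723]
ee_rot: [3.14, 0.001, 1.57]
wrist_force: [0.4, -0.2, -0.1]
width: 0.0401
finger_force: 0.0
```

```bash
python3 - <<'E'
from h import *
st();s=shot('wrist');cv2.imwrite('pics/w2.png',cv2.resize(s['img'],(800,600),interpolation=cv2.INTER_CUBIC));np.savez('w2.npz',**{k:s[k] for k in('T','camera_matrix','k1')})
E
```

```text
t 4.65 tcp [ 0.5397 -0.4002  0.2723] rpy [1.799e+02 1.000e-01 9.000e+01] w 0.0401 q [-0.72  0.37  0.93  0.    1.85 -0.72]
```

View pics/w2.png

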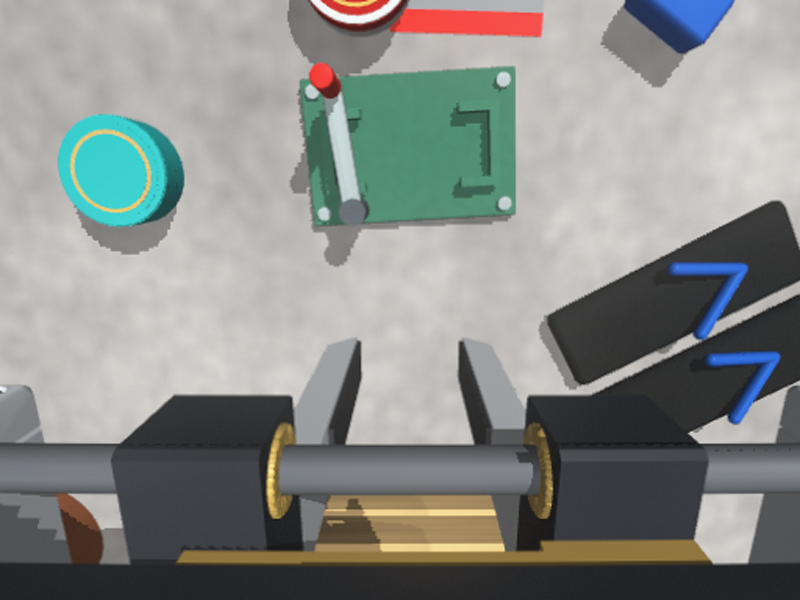

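The holder's screws are at (312,92), (503,79), (504,204) and (323,213). The knob top is at (322,72) and the pivot cap at (352,210). The bar is almost shut.

```bash
python3 - <<'E'
from h import *
s=dict(np.load('w2.npz'));k=1/1.5625
sc=atz(s,np.array([(312,92),(503,79),(504,204),(323,213)])*k,.012)[:,:2];print('screws',sc.round(4).tolist(),sc.mean(0))
pc=atz(s,np.array([(301,82),(514,67),(515,215),(314,227)])*k,.01)[:,:2];print('plate',pc.round(4).tolist(),pc.mean(0))
e=pc[0]-pc[1]+pc[3]-pc[2];print('yaw',np.degrees(np.arctan2(e[1],e[0])))
e=sc[0]-sc[1]+sc[3]-sc[2];print('yaw',np.degrees(np.arctan2(e[1],e[0])))
wl=atz(s,np.array([(490,107),(491,180)])*k,.022)[:,:2];print('wall in',wl.round(4).tolist())
kn=atz(s,np.array([322,72])*k,.089)[0,:2];print('knob',kn)
for yaw in(178,180,182):
    c=(sc.mean(0)+pc.mean(0))/2;r=R.from_euler('z',yaw,degrees=True).as_matrix()[:2,:2];pv=c+r@[.052,.05];v=r.T@(kn-pv);print(yaw,c,pv,'ang',np.degrees(np.arctan2(v[0],-v[1])),np.linalg.norm(v),proj(s,[[*pv,.055],[*pv,.047]])/k)
E
```

```text
screws [[0.4559, -0.255], [0.6201, -0.2448], [0.6258, -0.3502], [0.4607, -0.358]] [ 0.54058475 -0.30199182]
plate [[0.4464, -0.2465], [0.6294, -0.2349], [0.6368, -0.3602], [0.4514, -0.3708]] [ 0.54099629 -0.30312583]
yaw -176.54236333744197
yaw -176.88694982965686
wall in [[0.6081, -0.2688], [0.6113, -0.329]]
knob [ 0.47835379 -0.25537243]
178 [ 0.54079052 -0.30255882] [ 0.48707722 -0.35071359] ang 7.227839115591807 0.09573940923390876 [[345.44208655 207.4367308 ]
 [346.69796909 206.91208526]]
180 [ 0.54079052 -0.30255882] [ 0.48879052 -0.35255882] ang 6.129436867113418 0.09774517705041885 [[347.60595692 209.71513382]
 [348.81720763 209.14557487]]
182 [ 0.54079052 -0.30255882] [ 0.49056717 -0.35434314] ang 5.034963982786243 0.09972144749485753 [[349.83960063 211.91307678]
 [351.00496822 211.30028683]]
```

servo_tool(
  commands=[0.048,-0.02,0.03,0,0,-3,0.036,0.096,-0.04,0.06,0,0,-6,0.036,0.144,-0.062,0.1,0,0,-8,0.036,0.144,-0.062,0.13,0,0,-8,0.036,0.144,-0.062,0.16,0,0,-8,0.036,0.144,-0.062,0.19,0,0,-8,0.036,0.144,-0.062,0.206,0,0,-8,0.036,0.144,-0.062,0.206,0,0,-8,0.036],
)

```text
time: 5.7
tool_pos: [0.4772, -0.2571, 0.064]
ee_rot: [-3.141, -0.001, 1.708]
wrist_force: [-0.3, 1.2, 0.8]
width: 0.0359
finger_force: 0.0
```

```bash
cat >> h.py <<'E'
def arc(pv,r,f0,f1,n,z,dy=0,rate=1.0):
    o=robot.get_obs();A=R.from_euler('xyz',o['ee_rot']);y0=np.degrees(o['ee_rot'][2])
    for i in range(1,n+1):
        f=f0+(f1-f0)*i/n;p=np.array([pv[0]+r*np.cos(np.radians(f)),pv[1]+r*np.sin(np.radians(f)),z])
        d=A.inv().apply(p-o['tool_pos']);print(d.round(3).tolist(),'rz',round(-(f-f0)*rate,1),p.round(3))
E
python3 - <<'E'
from h import *
st();arc((.492,-.3555),.098,98,188,16,.066,rate=.8)
E
```

```text
t 5.7 tcp [ 0.4772 -0.2571  0.064 ] rpy [-1.799e+02 -1.000e-01  9.790e+01] w 0.0359 q [-0.6   0.15  1.61  0.    1.38 -0.74]
[-0.002, -0.009, -0.002] rz -4.5 [ 0.469 -0.26   0.066]
[-0.003, -0.018, -0.002] rz -9.0 [ 0.46  -0.263  0.066]
[-0.006, -0.027, -0.002] rz -13.5 [ 0.451 -0.267  0.066]
[-0.009, -0.037, -0.002] rz -18.0 [ 0.442 -0.271  0.066]
[-0.013, -0.045, -0.002] rz -22.5 [ 0.434 -0.276  0.066]
[-0.018, -0.053, -0.002] rz -27.0 [ 0.427 -0.282  0.066]
[-0.024, -0.061, -0.002] rz -31.5 [ 0.42  -0.289  0.066]
[-0.03, -0.068, -0.002] rz -36.0 [ 0.414 -0.297  0.066]
[-0.038, -0.075, -0.002] rz -40.5 [ 0.408 -0.304  0.066]
[-0.045, -0.08, -0.002] rz -45.0 [ 0.404 -0.313  0.066]
[-0.054, -0.085, -0.002] rz -49.5 [ 0.4   -0.322  0.066]
[-0.062, -0.089, -0.002] rz -54.0 [ 0.397 -0.331  0.066]
[-0.071, -0.093, -0.002] rz -58.5 [ 0.395 -0.34   0.066]
[-0.081, -0.095, -0.002] rz -63.0 [ 0.394 -0.35   0.066]
[-0.09, -0.096, -0.002] rz -67.5 [ 0.394 -0.36   0.066]
[-0.1, -0.097, -0.002] rz -72.0 [ 0.395 -0.369  0.066]
```

servo_tool(
  commands=[-0.002,-0.009,-0.002,0,0,-4,0.036,-0.003,-0.018,-0.002,0,0,-9,0.036,-0.006,-0.027,-0.002,0,0,-13,0.036,-0.009,-0.037,-0.002,0,0,-18,0.036,-0.013,-0.045,-0.002,0,0,-22,0.036,-0.018,-0.053,-0.002,0,0,-27,0.036,-0.024,-0.061,-0.002,0,0,-31,0.036,-0.03,-0.068,-0.002,0,0,-36,0.036,-0.038,-0.075,-0.002,0,0,-40,0.036,-0.045,-0.08,-0.002,0,0,-45,0.036],
)

```text
time: 6.95
tool_pos: [0.4055, -0.3142, 0.0686]
ee_rot: [3.141, 0.004, 2.496]
wrist_force: [0.1, 1.3, -0.4]
width: 0.0363
finger_force: 0.4
```

```bash
python3 - <<'E'
from h import *
st();arc((.492,-.3555),.098,148,198,8,.066,rate=.6)
E
```

```text
t 6.95 tcp [ 0.4055 -0.3142  0.0686] rpy [180.    0.2 143. ] w 0.0363 q [-0.77  0.08  1.68  0.    1.38 -1.7 ]
[0.002, -0.0, 0.003] rz -3.8 [ 0.404 -0.313  0.066]
[-0.0, -0.01, 0.003] rz -7.5 [ 0.4   -0.323  0.066]
[-0.004, -0.02, 0.003] rz -11.2 [ 0.397 -0.333  0.066]
[-0.009, -0.03, 0.003] rz -15.0 [ 0.395 -0.344  0.066]
[-0.015, -0.039, 0.003] rz -18.8 [ 0.394 -0.354  0.066]
[-0.022, -0.047, 0.003] rz -22.5 [ 0.394 -0.365  0.066]
[-0.029, -0.055, 0.003] rz -26.2 [ 0.396 -0.375  0.066]
[-0.038, -0.061, 0.003] rz -30.0 [ 0.399 -0.386  0.066]
```

servo_tool(
  commands=[0,-0.01,0.001,0,0,-5,0.036,-0.004,-0.02,0.001,0,0,-10,0.036,-0.009,-0.03,0.001,0,0,-15,0.036,-0.015,-0.039,0.001,0,0,-18,0.036,-0.022,-0.047,0.001,0,0,-20,0.036,-0.029,-0.055,0.001,0,0,-22,0.036,-0.038,-0.061,0.001,0,0,-22,0.036,-0.034,-0.055,0.001,0,0,-22,0.036,-0.034,-0.055,-0.06,0,0,-22,0.036,-0.034,-0.055,-0.12,0,0,-22,0.06],
)

```text
time: 8.2
tool_pos: [0.3982, -0.3765, 0.1871]
ee_rot: [3.14, -0.002, 2.877]
wrist_force: [0.6, -0.1, 0.8]
width: 0.0429
finger_force: 0.0
```

```bash
python3 - <<'E'
from h import *
st();s=shot('scene');cv2.imwrite('pics/s2.png',cv2.resize(s['img'][130:200,110:240],(780,420),interpolation=cv2.INTER_CUBIC))
mv(.36,.40,.27,175)
E
```

```text
t 8.2 tcp [ 0.3982 -0.3765  0.1871] rpy [ 1.799e+02 -1.000e-01  1.648e+02] w 0.0429 q [-0.86  0.09  1.42  0.    1.63 -2.17]
MV [0.243, 0.741, -0.082] [-0.6, 0.7, -10.2] rows 12.5
```

View pics/s2.png

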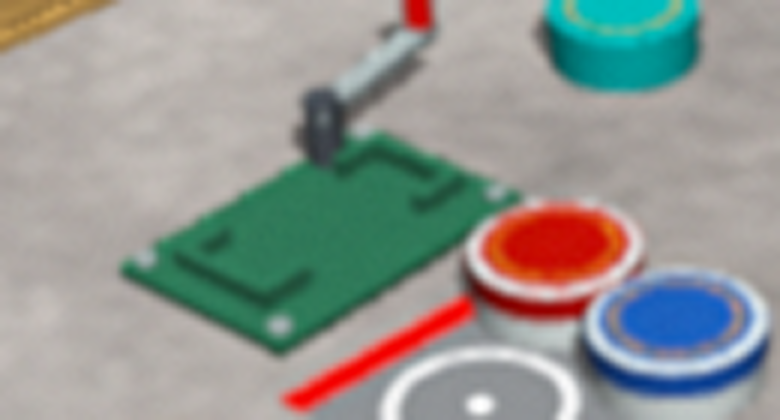

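The bar is now well open, pointing away past the plate end. Next is the brush.

servo_tool(
  commands=[0.003,0.06,-0.04,0,0,-1,0.07,0.006,0.12,-0.083,0,0,-2,0.07,0.009,0.18,-0.083,0,0,-3,0.07,0.012,0.24,-0.083,0,0,-4,0.07,0.015,0.3,-0.083,0,0,-5,0.07,0.018,0.36,-0.083,0,0,-6,0.07,0.02,0.42,-0.083,0,0,-7,0.07,0.022,0.48,-0.083,0,0,-8,0.07,0.024,0.54,-0.083,0,0,-9,0.07,0.026,0.6,-0.083,0,0,-10,0.07],
)

```text
time: 9.5
tool_pos: [0.5301, 0.2107, 0.2699]
ee_rot: [3.141, 0.001, 3.052]
wrist_force: [1.5, -1.0, 0.4]
width: 0.0701
finger_force: 0.0
```

```bash
python3 - <<'E'
from h import *
st();mv(.57,.385,.25,173)
E
```

```text
t 9.5 tcp [0.5301 0.2107 0.2699] rpy [1.800e+02 1.000e-01 1.749e+02] w 0.0701 q [ 0.28  0.13  1.22 -0.    1.79 -1.2 ]
MV [-0.024, 0.177, 0.02] [0.0, 0.1, 1.9] rows 2.9
```

servo_tool(
  commands=[-0.008,0.06,0.01,0,0,1,0.07,-0.016,0.12,0.02,0,0,2,0.07,-0.024,0.177,0.02,0,0,2,0.07,-0.024,0.177,0.02,0,0,2,0.07,-0.024,0.177,0.02,0,0,2,0.07],
)

```text
time: 10.12
tool_pos: [0.5699, 0.3823, 0.2494]
ee_rot: [-3.141, -0.0, 3.017]
wrist_force: [-0.1, 0.0, -0.0]
width: 0.0702
finger_force: 0.0
```

```bash
python3 - <<'E'
from h import *
st();s=shot('wrist');cv2.imwrite('pics/w3.png',cv2.resize(s['img'],(800,600),interpolation=cv2.INTER_CUBIC));np.savez('w3.npz',**{k:s[k] for k in('T','camera_matrix','k1')})
for r in spotter.trace('brush',s)[:2]: print(r['conf'],np.array(r['box'])*1.5625)
E
```

```text
t 10.12 tcp [0.5699 0.3823 0.2494] rpy [-180.    -0.   172.9] w 0.0702 q [ 0.51  0.4   0.93 -0.    1.81 -0.94]
0.58 [393.125   118.28125  56.71875 164.375  ]
```

View pics/w3.png

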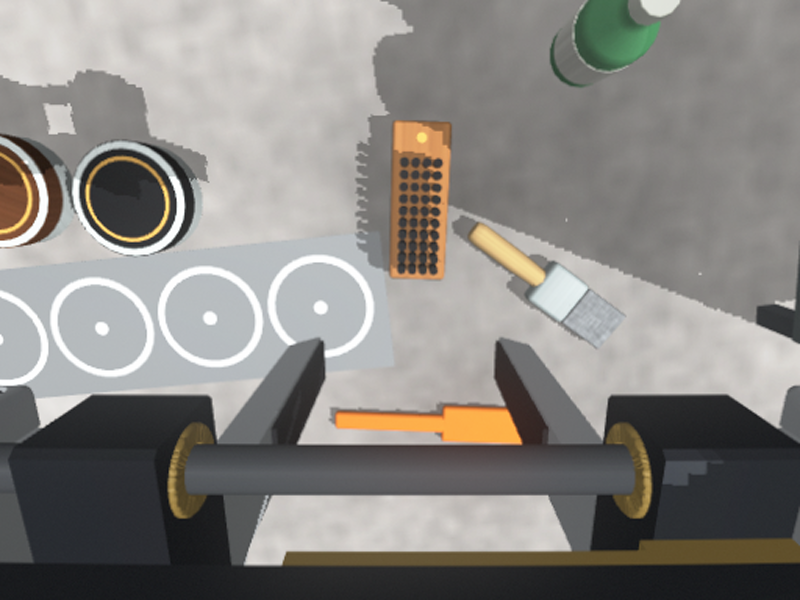

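The brush lies shoulder up-image. Its top corners are at (394,121), (451,122), (444,279) and (391,279), with the brass dot at (422,138). The dauber handle end at (472,230) is close to its right side, so I'll approach with a narrow opening and grip slightly toward the shoulder.

```bash
python3 - <<'E'
from h import *
s=dict(np.load('w3.npz'));k=1/1.5625
c=atz(s,np.array([(394,121),(451,122),(444,279),(391,279)])*k,.024)[:,:2];print(c.round(4).tolist())
print([np.linalg.norm(c[i]-c[(i+1)%4]).round(4) for i in range(4)],c.mean(0))
e=c[0]+c[1]-c[2]-c[3];print('yaw',np.degrees(np.arctan2(e[1],e[0])))
d=atz(s,np.array([422,138])*k,.024)[0,:2];print('dot',d);print('dauber',atz(s,np.array([(470,230),(478,222)])*k,.008)[:,:2])
E
```

```text
[[0.4502, 0.3842], [0.4567, 0.4295], [0.5839, 0.41], [0.5782, 0.3643]]
[np.float64(0.0458), np.float64(0.1288), np.float64(0.0461), np.float64(0.1295)] [0.5172349  0.39700171]
yaw 171.2407728671289
dot [0.46590324 0.40492376]
dauber [[0.54642771 0.43829896]
 [0.54034547 0.44593172]]
```

servo_tool(
  commands=[0.02,0.003,0.04,0,0,1,0.059,0.04,0.006,0.08,0,0,1.7,0.059,0.059,0.008,0.12,0,0,1.7,0.059,0.059,0.008,0.16,0,0,1.7,0.059,0.059,0.008,0.16,0,0,1.7,0.059],
)

```text
time: 10.85
tool_pos: [0.5106, 0.3949, 0.0865]
ee_rot: [-3.137, -0.005, 2.985]
wrist_force: [-0.2, 0.2, -0.3]
width: 0.059
finger_force: 0.0
```

```bash
python3 - <<'E'
from h import *
st();mv(.512,.3978,.0145,171.2)
E
```

```text
t 10.85 tcp [0.5106 0.3949 0.0865] rpy [-179.7   -0.3  171. ] w 0.059 q [ 0.57  0.36  1.31 -0.    1.48 -0.84]
MV [-0.001, 0.003, 0.072] [-0.3, -0.3, -0.2] rows 1.2
```

servo_tool(
  commands=[-0.001,0.003,0.03,0,0,0,0.059,-0.001,0.003,0.06,0,0,0,0.059,-0.001,0.003,0.07,0,0,0,0.059,-0.001,0.003,0.07,0,0,0,0.059],
)

```text
time: 11.35
tool_pos: [0.5151, 0.4002, 0.0209]
ee_rot: [3.14, 0.001, 2.986]
wrist_force: [0.1, 0.5, 0.2]
width: 0.0586
finger_force: 0.0
```

```bash
python3 - <<'E'
from h import *
for i in range(3): st();s=shot('wrist')
o=robot.get_obs();print(o['wrist_force'])
E
```

```text
t 11.35 tcp [0.5151 0.4002 0.0209] rpy [1.799e+02 1.000e-01 1.711e+02] w 0.0586 q [ 0.57  0.42  1.36  0.    1.36 -0.84]
t 11.4 tcp [0.5155 0.4006 0.0216] rpy [1.799e+02 1.000e-01 1.711e+02] w 0.0589 q [ 0.57  0.42  1.36  0.    1.36 -0.84]
t 11.45 tcp [0.5156 0.4009 0.0219] rpy [179.8   0.2 171.1] w 0.059 q [ 0.57  0.42  1.36  0.    1.36 -0.84]
[ 0.26903494  0.16959705 -0.4228662 ]
```

servo_tool(
  commands=[0.003,-0.003,0.004,0,0,0,0.059,0.003,-0.003,0.007,0,0,0,0.059,0.003,-0.003,0.007,0,0,0,0.059,0.003,-0.003,0.007,0,0,0,0.04,0.003,-0.003,0.007,0,0,0,0.04,0.003,-0.003,0.007,0,0,0,0.04,0.003,-0.003,0.007,0,0,0,0.04,0.003,-0.003,0.007,0,0,0,0.04],
)

```text
time: 12.5
tool_pos: [0.5109, 0.3979, 0.0125]
ee_rot: [3.141, 0.0, 2.987]
wrist_force: [-0.6, 0.2, -0.4]
width: 0.0479
finger_force: 30.0
```

servo_tool(
  commands=[0,0,-0.03,0,0,0,0.03,0,0,-0.07,0,0,0,0.03,0,0,-0.12,0,0,0,0.03,0,0,-0.16,0,0,0,0.03,0,0,-0.16,0,0,0,0.03],
)

```text
time: 13.12
tool_pos: [0.5127, 0.399, 0.1772]
ee_rot: [3.136, 0.007, 2.987]
wrist_force: [0.9, 0.9, -1.0]
width: 0.0481
finger_force: 30.0
```

```bash
python3 - <<'E'
from h import *
st();mv(.54,-.30,.18,183)
E
```

```text
t 13.12 tcp [0.5127 0.399  0.1772] rpy [179.7   0.4 171.1] w 0.0481 q [ 0.57  0.31  1.18  0.    1.64 -0.84]
MV [-0.135, -0.686, -0.006] [0.3, 0.4, -11.9] rows 11.2
```

servo_tool(
  commands=[-0.008,-0.04,-0.006,0,0,0,0.03,-0.016,-0.08,-0.006,0,0,-1,0.03,-0.025,-0.125,-0.006,0,0,-2,0.03,-0.034,-0.17,-0.006,0,0,-3,0.03,-0.043,-0.215,-0.006,0,0,-4,0.03,-0.052,-0.26,-0.006,0,0,-5,0.03,-0.061,-0.305,-0.006,0,0,-6,0.03,-0.07,-0.35,-0.006,0,0,-7,0.03,-0.079,-0.395,-0.006,0,0,-8,0.03,-0.088,-0.44,-0.006,0,0,-9,0.03],
)

```text
time: 14.38
tool_pos: [0.5285, -0.0517, 0.1752]
ee_rot: [3.141, -0.005, -3.139]
wrist_force: [0.6, -0.7, -1.6]
width: 0.0478
finger_force: 30.0
```

```bash
python3 - <<'E'
from h import *
st();mv(.535,-.303,.18,183.3)
E
```

```text
t 14.38 tcp [ 0.5285 -0.0517  0.1752] rpy [ 179.9   -0.3 -179.8] w 0.0478 q [-0.2   0.06  1.48  0.    1.61 -1.78]
MV [-0.006, -0.251, -0.005] [0.1, -0.3, -3.1] rows 4.0
```

servo_tool(
  commands=[-0.001,-0.045,-0.003,0,0,-1,0.03,-0.002,-0.09,-0.003,0,0,-2,0.03,-0.003,-0.135,-0.003,0,0,-3,0.03,-0.004,-0.18,-0.003,0,0,-3.1,0.03,-0.005,-0.22,0,0,0,-3.1,0.03,-0.006,-0.24,0,0,0,-3.1,0.03,-0.006,-0.251,0,0,0,-3.1,0.03,-0.006,-0.251,0,0,0,-3.1,0.03,-0.006,-0.251,0,0,0,-3.1,0.03],
)

```text
time: 15.5
tool_pos: [0.5368, -0.3002, 0.1786]
ee_rot: [3.141, 0.0, -3.084]
wrist_force: [0.1, 1.5, -1.4]
width: 0.0479
finger_force: 30.0
```

```bash
python3 - <<'E'
from h import *
st();mv(.535,-.303,.06,183.3)
ims=[]
s=shot('scene');c=s['img'][110:200,100:220];ims.append(cv2.resize(c,(400,300),interpolation=cv2.INTER_CUBIC))
s=shot('wrist');ims.append(cv2.resize(s['img'],(400,300)))
cv2.imwrite('pics/h.png',np.hstack(ims))
E
```

```text
t 15.5 tcp [ 0.5368 -0.3002  0.1786] rpy [ 180.     0.  -176.7] w 0.0479 q [-0.6   0.24  1.27  0.    1.63 -2.23]
MV [0.002, -0.003, 0.119] [0.0, 0.0, 0.0] rows 1.9
```

View pics/h.png

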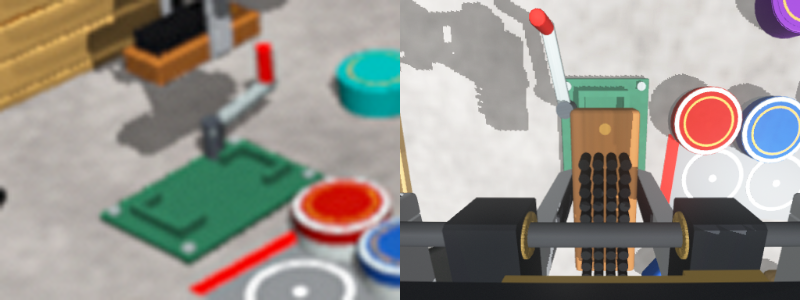

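```bash
python3 - <<'E'
from h import *
s=shot('wrist');o=robot.get_obs()
img=s['img'];hsv=cv2.cvtColor(img,cv2.COLOR_BGR2HSV)
c=img[100:230,210:320];cv2.imwrite('pics/dot.png',cv2.resize(c,(770,600)) if 0 else c)
p=atz(s,[262,164],o['tool_pos'][2]+.0115)[0];A=R.from_euler('xyz',o['ee_rot']);print(A.inv().apply(p-o['tool_pos']))
e=atz(s,[[ (572-400)*1.28,109*1.28],[(637-400)*1.28,109*1.28]],o['tool_pos'][2]+.0115);print(A.inv().apply(e-o['tool_pos']))
print('holder top screws',atz(s,[[(641-400)*1.28,86*1.28]],.012))
E
```

```text
[ 0.0467118  -0.00039648 -0.01152719]
[[ 0.05973636 -0.02240392 -0.0115334 ]
 [ 0.05968474  0.02138539 -0.01153613]]
holder top screws [[ 0.45584494 -0.25443274  0.012     ]]
```

servo_tool(
  commands=[0.001,-0.001,0.04,0,0,0,0.03,0.002,-0.003,0.08,0,0,0,0.03,0.002,-0.003,0.11,0,0,0,0.03,0.002,-0.003,0.125,0,0,0,0.03,0.002,-0.003,0.125,0,0,0,0.03,0.002,-0.003,0.125,0,0,0,0.03],
)

```text
time: 16.4
tool_pos: [0.5358, -0.3051, 0.0553]
ee_rot: [-3.14, 0.003, -3.085]
wrist_force: [-0.1, -0.7, -1.5]
width: 0.0479
finger_force: 30.0
```

```bash
python3 - <<'E'
from h import *
st();shot('side');mv(.535,-.303,.025,183.3)
E
```

```text
t 16.4 tcp [ 0.5358 -0.3051  0.0553] rpy [-179.9    0.2 -176.8] w 0.0479 q [-0.61  0.31  1.43  0.    1.4  -2.24]
MV [0.001, 0.002, 0.031] [-0.1, 0.2, -0.1] rows 0.5
```

servo_tool(
  commands=[0,0.002,0.008,0,0,0,0.03,0,0.002,0.014,0,0,0,0.03,0,0.002,0.018,0,0,0,0.03,0,0.002,0.018,0,0,0,0.03,0,0.002,0.018,0,0,0,0.03],
)

```text
time: 17.08
tool_pos: [0.5346, -0.3026, 0.0355]
ee_rot: [-3.142, 0.0, -3.085]
wrist_force: [-0.5, -0.6, -1.3]
width: 0.0479
finger_force: 30.0
```

servo_tool(
  commands=[0,0,0.004,0,0,0,0.03,0,0,0.008,0,0,0,0.03,0,0,0.012,0,0,0,0.03,0,0,0.014,0,0,0,0.03,0,0,0.014,0,0,0,0.03],
)

```text
time: 17.7
tool_pos: [0.5345, -0.3025, 0.0224]
ee_rot: [3.142, 0.0, -3.085]
wrist_force: [-2.6, 1.1, 4.6]
width: 0.0476
finger_force: 30.0
```

servo_tool(
  commands=[0,0,0,0,0,0,0.06,0,0,0,0,0,0,0.06,0,0,0,0,0,0,0.06,0,0,-0.03,0,0,0,0.06,0,0,-0.07,0,0,0,0.06,0,0,-0.12,0,0,0,0.06,-0.04,0,-0.16,0,0,0,0.06,-0.06,0,-0.19,0,0,0,0.06,-0.06,0,-0.19,0,0,0,0.06],
)

```text
time: 18.82
tool_pos: [0.5965, -0.2995, 0.2141]
ee_rot: [-3.138, 0.005, -3.084]
wrist_force: [-0.0, -0.8, -0.0]
width: 0.06
finger_force: 0.0
```

```bash
python3 - <<'E'
from h import *
st();s=shot('wrist');w=cv2.resize(s['img'][:240],(512,240));a=[w]
for n,(u,v) in(('scene',(110,120)),('side',(290,215))):
    t=shot(n);a.append(cv2.resize(t['img'][v:v+80,u:u+90],(270,240),interpolation=cv2.INTER_CUBIC))
cv2.imwrite('pics/p.png',np.vstack([np.hstack([a[0],np.zeros((240,28,3),np.uint8)]),np.hstack(a[1:])]))
mv(.40,-.372,.13,163)
E
```

```text
t 18.82 tcp [ 0.5965 -0.2995  0.2141] rpy [-179.8    0.3 -176.7] w 0.06 q [-0.55  0.35  1.06  0.    1.72 -2.18]
MV [0.197, -0.062, 0.08] [0.1, -0.2, 20.2] rows 3.5
```

View pics/p.png

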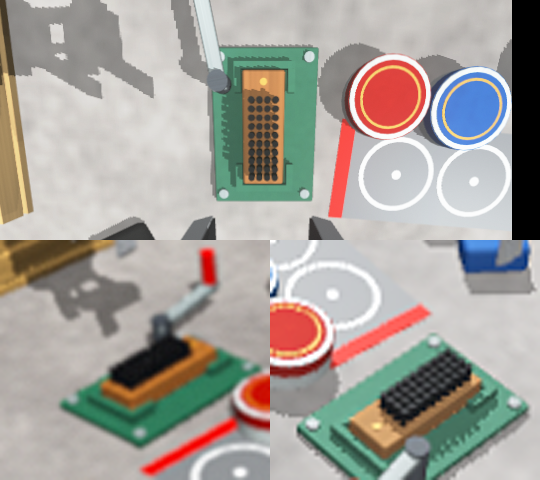

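The brush is seated flat in the pocket with the brass shoulder at the pivot side. Now I'll swing the bar shut.

```bash
python3 - <<'E'
from h import *
s=shot('scene');hsv=cv2.cvtColor(s['img'],cv2.COLOR_BGR2HSV)[110:140,165:200]
m=((hsv[...,0]<6)|(hsv[...,0]>174))&(hsv[...,1]>170)&(hsv[...,2]>80);ys,xs=np.where(m);print(len(xs),xs.min()+165,xs.max()+165,ys.min()+110,ys.max()+110)
p=atz(s,[xs.mean()+165,ys.mean()+110],.068)[0];print(p);v=p[:2]-[.492,-.3555];print(np.degrees(np.arctan2(v[1],v[0]))%360,np.linalg.norm(v))
mv(p[0],p[1],.14,160)
E
```

```text
41 177 181 123 134
[ 0.39680796 -0.37468326  0.068     ]
191.39374008410212 0.09710572320551848
MV [0.2, -0.065, 0.069] [0.1, -0.2, 23.2] rows 3.5
```

servo_tool(
  commands=[0.05,-0.016,0.03,0,0,5,0.04,0.1,-0.032,0.05,0,0,10,0.04,0.15,-0.048,0.06,0,0,15,0.04,0.2,-0.065,0.069,0,0,18,0.04,0.2,-0.065,0.069,0,0,18,0.04,0.2,-0.065,0.069,0,0,18,0.04],
)

```text
time: 19.77
tool_pos: [0.398, -0.3749, 0.1416]
ee_rot: [3.14, -0.001, 2.883]
wrist_force: [-0.2, -0.6, 1.4]
width: 0.0401
finger_force: 0.0
```

```bash
python3 - <<'E'
from h import *
st();shot('scene');st();mv(.3968,-.3745,.067,165)
E
```

```text
t 19.77 tcp [ 0.398  -0.3749  0.1416] rpy [179.9  -0.  165.2] w 0.0401 q [-0.86  0.11  1.5   0.    1.54 -2.17]
t 19.82 tcp [ 0.3987 -0.3749  0.142 ] rpy [180.   -0.  165.3] w 0.0395 q [-0.86  0.11  1.5   0.    1.54 -2.17]
MV [0.002, -0.0, 0.075] [0.0, -0.0, 0.3] rows 1.2
```

servo_tool(
  commands=[0.001,0,0.04,0,0,0,0.04,0.001,0,0.072,0,0,0,0.036,0.001,0,0.074,0,0,0,0.036,0.001,0,0.074,0,0,0,0.036],
)

```text
time: 20.32
tool_pos: [0.3987, -0.3752, 0.0694]
ee_rot: [-3.141, 0.001, 2.885]
wrist_force: [0.1, -1.1, -0.2]
width: 0.036
finger_force: 0.0
```

```bash
python3 - <<'E'
from h import *
st();arc((.492,-.3555),.098,191,86,20,.067,rate=.7)
E
```

```text
t 20.32 tcp [ 0.3987 -0.3752  0.0694] rpy [-1.800e+02  1.000e-01  1.653e+02] w 0.036 q [-0.86  0.16  1.59  0.    1.39 -2.17]
[0.007, 0.008, 0.002] rz 3.7 [ 0.394 -0.365  0.067]
[0.009, 0.017, 0.002] rz 7.3 [ 0.394 -0.356  0.067]
[0.011, 0.026, 0.002] rz 11.0 [ 0.394 -0.347  0.067]
[0.012, 0.035, 0.002] rz 14.7 [ 0.395 -0.338  0.067]
[0.013, 0.044, 0.002] rz 18.4 [ 0.397 -0.33   0.067]
[0.012, 0.053, 0.002] rz 22.0 [ 0.4   -0.321  0.067]
[0.011, 0.062, 0.002] rz 25.7 [ 0.404 -0.313  0.067]
[0.009, 0.07, 0.002] rz 29.4 [ 0.408 -0.305  0.067]
[0.006, 0.079, 0.002] rz 33.1 [ 0.413 -0.298  0.067]
[0.002, 0.087, 0.002] rz 36.8 [ 0.419 -0.291  0.067]
[-0.002, 0.095, 0.002] rz 40.4 [ 0.425 -0.284  0.067]
[-0.007, 0.102, 0.002] rz 44.1 [ 0.432 -0.278  0.067]
[-0.013, 0.109, 0.002] rz 47.8 [ 0.439 -0.273  0.067]
[-0.019, 0.115, 0.002] rz 51.4 [ 0.447 -0.269  0.067]
[-0.026, 0.121, 0.002] rz 55.1 [ 0.455 -0.265  0.067]
[-0.034, 0.126, 0.002] rz 58.8 [ 0.463 -0.262  0.067]
[-0.042, 0.13, 0.002] rz 62.5 [ 0.472 -0.26   0.067]
[-0.05, 0.134, 0.002] rz 66.1 [ 0.481 -0.258  0.067]
[-0.058, 0.137, 0.002] rz 69.8 [ 0.49  -0.258  0.067]
[-0.067, 0.139, 0.002] rz 73.5 [ 0.499 -0.258  0.067]
```

servo_tool(
  commands=[0.006,0.008,0.002,0,0,4,0.036,0.009,0.017,0.002,0,0,7,0.036,0.011,0.026,0.002,0,0,11,0.036,0.012,0.035,0.002,0,0,15,0.036,0.013,0.044,0.002,0,0,18,0.036,0.012,0.053,0.002,0,0,22,0.036,0.011,0.062,0.002,0,0,26,0.036,0.009,0.07,0.002,0,0,29,0.036,0.006,0.079,0.002,0,0,33,0.036,0.002,0.087,0.002,0,0,37,0.036],
)

```text
time: 21.58
tool_pos: [0.4187, -0.291, 0.0688]
ee_rot: [-3.142, 0.003, 2.236]
wrist_force: [-0.9, -0.4, -0.6]
width: 0.0362
finger_force: 0.6
```

```bash
python3 - <<'E'
from h import *
st();arc((.492,-.3555),.098,138.5,89,9,.067,rate=.7)
E
```

```text
t 21.57 tcp [ 0.4187 -0.291   0.0688] rpy [-180.     0.2  128.1] w 0.0362 q [-0.72  0.07  1.68 -0.    1.38 -1.38]
[0.002, 0.01, 0.002] rz 3.8 [ 0.425 -0.284  0.067]
[0.002, 0.019, 0.002] rz 7.7 [ 0.432 -0.278  0.067]
[0.002, 0.028, 0.002] rz 11.5 [ 0.44  -0.272  0.067]
[0.0, 0.038, 0.002] rz 15.4 [ 0.448 -0.268  0.067]
[-0.002, 0.047, 0.002] rz 19.2 [ 0.457 -0.264  0.067]
[-0.005, 0.056, 0.002] rz 23.1 [ 0.466 -0.261  0.067]
[-0.009, 0.064, 0.002] rz 26.9 [ 0.475 -0.259  0.067]
[-0.014, 0.072, 0.002] rz 30.8 [ 0.484 -0.258  0.067]
[-0.02, 0.08, 0.002] rz 34.6 [ 0.494 -0.258  0.067]
```

servo_tool(
  commands=[0.002,0.01,0.002,0,0,4,0.036,0.002,0.019,0.002,0,0,8,0.036,0.002,0.028,0.002,0,0,12,0.036,0,0.038,0.002,0,0,15,0.036,-0.002,0.047,0.002,0,0,19,0.036,-0.005,0.056,0.002,0,0,23,0.036,-0.009,0.064,0.002,0,0,27,0.036,-0.014,0.072,0.002,0,0,31,0.036,-0.02,0.08,0.002,0,0,35,0.036,-0.02,0.08,0.002,0,0,35,0.036],
)

```text
time: 22.82
tool_pos: [0.4947, -0.2572, 0.0665]
ee_rot: [3.138, 0.002, 1.629]
wrist_force: [0.6, 0.3, -0.7]
width: 0.0359
finger_force: 0.0
```

servo_tool(
  commands=[0,0.003,0,0,0,0,0.036,0,0.006,0,0,0,0,0.036,0,0.006,0,0,0,0,0.036],
)

```text
time: 23.2
tool_pos: [0.4961, -0.2569, 0.0653]
ee_rot: [-3.135, 0.0, 1.627]
wrist_force: [-8.6, 1.2, 7.5]
width: 0.0359
finger_force: 4.4
```

servo_tool(
  commands=[0,-0.008,0,0,0,0,0.04,0,-0.008,-0.04,0,0,0,0.04,0,-0.008,-0.1,0,0,0,0.05,0,-0.008,-0.16,0,0,0,0.06,0,-0.008,-0.16,0,0,0,0.06],
)

```text
time: 23.82
tool_pos: [0.4936, -0.2584, 0.2318]
ee_rot: [3.13, 0.008, 1.628]
wrist_force: [-0.5, 0.8, -0.8]
width: 0.0597
finger_force: 0.0
```

```bash
python3 - <<'E'
from h import *
st();mv(.38,.03,.33,14)
E
```

```text
t 23.82 tcp [ 0.4936 -0.2584  0.2318] rpy [179.3   0.5  93.3] w 0.0597 q [-0.58  0.09  1.34  0.    1.7  -0.64]
MV [0.294, -0.096, -0.102] [0.9, -0.1, 79.3] rows 7.4
```

servo_tool(
  commands=[0.037,-0.012,-0.02,0,0,10,0.06,0.074,-0.024,-0.04,0,0,20,0.06,0.11,-0.036,-0.06,0,0,30,0.06,0.147,-0.048,-0.08,0,0,40,0.06,0.184,-0.06,-0.1,0,0,50,0.06,0.22,-0.072,-0.1,0,0,60,0.06,0.257,-0.084,-0.1,0,0,70,0.06,0.294,-0.096,-0.1,0,0,79,0.06,0.294,-0.096,-0.1,0,0,79,0.06,0.294,-0.096,-0.1,0,0,79,0.06],
)

```text
time: 25.08
tool_pos: [0.3786, 0.031, 0.3236]
ee_rot: [3.142, 0.001, 0.25]
wrist_force: [0.1, -0.2, -0.4]
width: 0.0598
finger_force: 0.0
```

```bash
cat > tins.py <<'E'
from h import *
C=np.array([[.592,-.126],[.594,-.019],[.597,.085],[.600,.190]])
def tins(s,show=None):
    g=cv2.cvtColor(s['img'],cv2.COLOR_BGR2GRAY);hsv=cv2.cvtColor(s['img'],cv2.COLOR_BGR2HSV)
    h=np.linalg.norm(s['T'][2,3]-.03);r=s['camera_matrix'][0,0]*.046/h
    cs=cv2.HoughCircles(g,cv2.HOUGH_GRADIENT,1,12,param1=120,param2=18,minRadius=int(r*.75),maxRadius=int(r*1.2))
    out=[]
    for u,v,rr in ([] if cs is None else cs[0]):
        if not(8<u<504 and 8<v<376):continue
        m=np.zeros(g.shape,np.uint8);cv2.circle(m,(int(u),int(v)),int(rr*.6),255,-1)
        col=cv2.mean(s['img'],m)[:3];p0=atz(s,[u,v],0)[0,:2];p=atz(s,[u,v],.036)[0,:2]
        out.append((p.round(4).tolist(),p0.round(4).tolist(),round(float(rr),1),[int(c) for c in col]))
    for q in sorted(out): print(*q)
E
python3 - <<'E'
from tins import *
st();s=shot('wrist');tins(s)
cv2.imwrite('pics/w4.png',cv2.resize(s['img'],(800,600),interpolation=cv2.INTER_CUBIC))
E
```

```text
t 25.07 tcp [0.3786 0.031  0.3236] rpy [180.    0.   14.3] w 0.0598 q [-0.07 -0.29  1.5  -0.    1.93  1.25]
[0.289, -0.3042] [0.2766, -0.3319] 28.8 [73, 73, 48]
[0.3373, -0.062] [0.3288, -0.0706] 28.6 [196, 94, 159]
[0.4625, 0.0525] [0.4638, 0.0528] 27.3 [56, 74, 110]
[0.4804, 0.1586] [0.483, 0.1673] 29.9 [57, 56, 55]
[0.4954, -0.1691] [0.4993, -0.1862] 25.4 [54, 58, 199]
[0.4991, -0.1484] [0.5033, -0.1639] 32.2 [75, 85, 205]
[0.5033, -0.0557] [0.5078, -0.0639] 24.5 [191, 124, 83]
[0.5037, -0.0742] [0.5082, -0.0838] 26.6 [195, 118, 71]
[0.5808, -0.0162] [0.5914, -0.0212] 32.2 [173, 170, 166]
[0.5819, -0.1086] [0.5925, -0.1209] 31.1 [168, 165, 162]
[0.5825, 0.08] [0.5932, 0.0826] 28.8 [178, 176, 172]
```

View pics/w4.png

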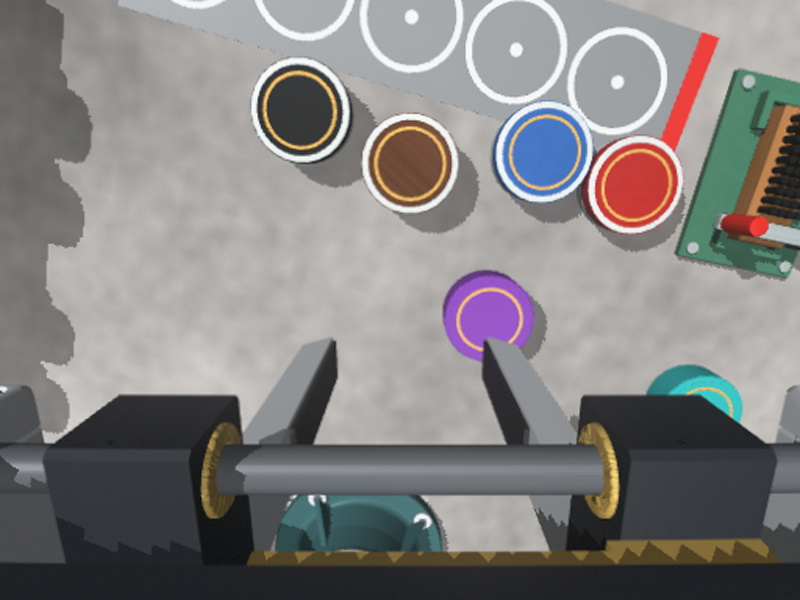

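The view shows the clamp shut over the brush. Black (300,110), brown (410,163), blue (545,150) and red (633,185) have not moved. I'll push black first, with the fingers as a cradle.

servo_tool(
  commands=[0.02,-0.033,0.05,0,0,0,0.06,0.04,-0.066,0.1,0,0,0,0.06,0.06,-0.098,0.15,0,0,0,0.06,0.06,-0.098,0.2,0,0,0,0.06,0.06,-0.098,0.25,0,0,0,0.06,0.06,-0.098,0.28,0,0,0,0.06,0.06,-0.098,0.295,0,0,0,0.06,0.06,-0.098,0.298,0,0,0,0.06,0.06,-0.098,0.298,0,0,0,0.06],
)

```text
time: 26.25
tool_pos: [0.4138, 0.141, 0.0275]
ee_rot: [3.142, -0.002, 0.248]
wrist_force: [-0.9, -0.2, 1.2]
width: 0.0601
finger_force: 0.0
```

```bash
python3 - <<'E'
from h import *
st();shot('scene');st();mv(.558,.179,.021,14.6)
E
```

```text
t 26.25 tcp [0.4138 0.141  0.0275] rpy [ 1.80e+02 -1.00e-01  1.42e+01] w 0.0601 q [ 0.2  -0.05  1.89  0.    1.29  1.52]
t 26.3 tcp [0.414  0.1412 0.0279] rpy [180.   -0.2  14.2] w 0.0602 q [ 0.2  -0.05  1.89  0.    1.29  1.52]
MV [0.149, -0.001, 0.007] [0.0, -0.2, -0.4] rows 2.4
```

servo_tool(
  commands=[0.02,0,0.006,0,0,0,0.06,0.036,0,0.006,0,0,0,0.06,0.052,0,0.006,0,0,0,0.06,0.068,0,0.006,0,0,0,0.06,0.084,0,0.006,0,0,0,0.06,0.1,0,0.006,0,0,0,0.06,0.114,0,0.006,0,0,0,0.06,0.126,0,0.006,0,0,0,0.06,0.134,0,0.006,0,0,0,0.06,0.14,0,0.006,0,0,0,0.06],
)

```text
time: 27.55
tool_pos: [0.5486, 0.1756, 0.0204]
ee_rot: [-3.142, 0.0, 0.248]
wrist_force: [-1.3, 0.6, 1.4]
width: 0.06
finger_force: 1.0
```

servo_tool(
  commands=[0,0,0,0,0,0,0.06],
)

```text
time: 27.68
tool_pos: [0.5488, 0.1756, 0.0203]
ee_rot: [-3.142, -0.001, 0.248]
wrist_force: [-0.3, -0.2, 0.1]
width: 0.0599
finger_force: 0.0
```

```bash
cat >> tins.py <<'E'
def lidfit(s,guess,dark=None):
    """lid centre: match gradient of the predicted outer-rim ellipse at z=.036 around guess"""
    from scipy.optimize import minimize
    g=cv2.GaussianBlur(cv2.cvtColor(s['img'],cv2.COLOR_BGR2GRAY),(0,0),1).astype(np.float32)
    return g
E
python3 - <<'E'
from tins import *
st()
s=shot('wrist');tins(s)
for n in('scene','side'):
    t=shot(n)
    for r in spotter.trace('tin2',t)[:7]: 
        ys,xs=np.where(r['region']);print(n,round(r['conf'],2),r['box'],atz(t,[xs.mean(),ys.mean()],.022)[0,:2].round(3))
E
```

```text
t 27.68 tcp [0.5488 0.1756 0.0203] rpy [-180.    -0.    14.2] w 0.0599 q [0.21 0.26 1.57 0.   1.31 1.53]
[0.516, 0.1315] [0.4925, 0.1173] 71.6 [100, 99, 98]
[0.5177, 0.1694] [0.4946, 0.1641] 64.9 [110, 109, 108]
[0.5186, 0.1435] [0.4958, 0.132] 83.8 [103, 102, 102]
[0.58, 0.1888] [0.5714, 0.188] 98.1 [55, 61, 64]
[0.5806, 0.1796] [0.5722, 0.1766] 81.6 [49, 54, 57]
[0.586, 0.1739] [0.5789, 0.1696] 101.4 [62, 69, 72]
[0.5862, 0.1952] [0.5791, 0.1959] 84.9 [49, 54, 58]
[0.5869, 0.1856] [0.58, 0.184] 66.2 [44, 44, 43]
[0.5894, 0.1008] [0.5832, 0.0794] 95.9 [151, 149, 145]
[0.59, 0.108] [0.5838, 0.0883] 89.3 [153, 151, 147]
[0.5904, 0.2] [0.5844, 0.2017] 82.7 [50, 57, 61]
[0.5905, 0.0918] [0.5845, 0.0683] 87.0 [156, 153, 150]
[0.5909, 0.1807] [0.585, 0.1779] 75.0 [45, 45, 44]
[0.5931, 0.1936] [0.5877, 0.1939] 73.9 [45, 45, 45]
[0.5939, 0.1863] [0.5886, 0.1849] 87.1 [46, 46, 45]
[0.5945, 0.1729] [0.5894, 0.1684] 90.4 [54, 60, 64]
[0.5965, 0.0983] [0.5918, 0.0764] 72.7 [155, 153, 149]
[0.5971, 0.1096] [0.5926, 0.0902] 67.2 [155, 153, 149]
[0.5972, 0.1796] [0.5927, 0.1766] 101.4 [52, 59, 63]
[... 851 characters left out ...]
159, 156, 153]
[0.6132, 0.2685] [0.6124, 0.2863] 96.9 [163, 161, 157]
scene 0.87 [185.2, 158.2, 28.2, 27.8] [ 0.489 -0.182]
scene 0.8 [208.2, 174.8, 28.0, 25.8] [ 0.512 -0.06 ]
scene 0.76 [200.3, 122.0, 27.0, 24.9] [ 0.296 -0.313]
scene 0.75 [255.5, 220.6, 25.6, 33.5] [0.598 0.191]
scene 0.6 [245.5, 154.6, 19.9, 24.3] [ 0.351 -0.068]
scene 0.51 [249.2, 183.7, 28.4, 29.6] [0.498 0.078]
scene 0.31 [169.4, 230.7, 65.6, 53.5] [0.767 0.123]
side 0.98 [262.6, 217.9, 31.6, 25.2] [ 0.504 -0.072]
side 0.81 [228.6, 202.5, 30.2, 26.9] [0.46  0.047]
side 0.75 [214.4, 239.4, 35.5, 27.3] [ 0.334 -0.068]
side 0.72 [239.0, 173.7, 27.3, 17.0] [0.582 0.169]
side 0.57 [277.7, 238.7, 34.1, 33.5] [ 0.482 -0.19 ]
```

```bash
cat > tins.py <<'E'
from h import *
C=np.array([[.592,-.126],[.594,-.019],[.597,.085],[.600,.190]])
def rings(s,near,rad=.046):
    "circle fit (RANSAC-free, robust) to gold ring pixels at z=.036 near a guess"
    from scipy.optimize import least_squares
    hsv=cv2.cvtColor(s['img'],cv2.COLOR_BGR2HSV)
    m=(hsv[...,0]>9)&(hsv[...,0]<30)&(hsv[...,1]>75)&(hsv[...,2]>110)
    ys,xs=np.where(m)
    if not len(xs): return None
    P=atz(s,np.c_[xs,ys],.036)[:,:2]
    r=np.linalg.norm(P-near,axis=1);P=P[(r<rad)&(r>.015)]
    if len(P)<15: return None
    f=least_squares(lambda q:np.linalg.norm(P-q[:2],axis=1)-q[2],[*near,.034],loss='soft_l1',f_scale=.001)
    ang=np.arctan2(*(P-f.x[:2]).T[::-1]);cov=len(np.unique((ang*18/np.pi).astype(int)))
    return f.x.round(4).tolist(),len(P),cov,round(float(np.median(abs(f.fun)))*1e3,2)
E
python3 - <<'E'
from tins import *
st()
for n in('wrist','scene','side'):
    s=shot(n)
    for k,g in dict(black=(.595,.19),brown=(.462,.053),blue=(.504,-.068),red=(.496,-.162)).items(): print(n,k,rings(s,g))
E
```

```text
t 27.93 tcp [0.5482 0.1755 0.0205] rpy [-180.    -0.    14.2] w 0.0601 q [0.21 0.26 1.57 0.   1.31 1.53]
wrist black ([0.5898, 0.1856, 0.0329], 2538, 35, 0.84)
wrist brown ([0.4529, 0.0511, 0.052], 484, 6, 1.56)
wrist blue None
wrist red None
scene black ([0.5902, 0.1874, 0.0325], 119, 34, 1.77)
scene brown None
scene blue None
scene red None
side black ([0.5936, 0.1877, 0.0331], 36, 21, 1.43)
side brown ([0.4649, 0.0529, 0.0324], 87, 35, 1.71)
side blue None
side red ([0.4853, -0.1853, 0.0318], 35, 17, 1.09)
```

servo_tool(
  commands=[0.004,0,0,0,0,0,0.06,0.008,0,0,0,0,0,0.06,0.01,0,0,0,0,0,0.06,0.01,0,0,0,0,0,0.06,-0.03,0,0,0,0,0,0.06,-0.06,0,-0.05,0,0,0,0.06,-0.11,0.03,-0.09,0,0,0.5,0.06,-0.16,0.07,-0.09,0,0,0.8,0.06,-0.187,0.096,-0.09,0,0,0.8,0.06,-0.187,0.096,-0.09,0,0,0.8,0.06],
)

```text
time: 29.32
tool_pos: [0.3898, 0.0349, 0.1109]
ee_rot: [3.141, -0.002, 0.23]
wrist_force: [0.5, 0.4, 0.8]
width: 0.0597
finger_force: 0.0
```

servo_tool(
  commands=[0,0,0.04,0,0,0,0.06,0,0,0.075,0,0,0,0.06,0,0,0.088,0,0,0,0.06,0,0,0.088,0,0,0,0.06],
)

```text
time: 29.82
tool_pos: [0.3906, 0.037, 0.022]
ee_rot: [-3.141, 0.001, 0.235]
wrist_force: [0.6, 0.6, 0.3]
width: 0.06
finger_force: 0.0
```

```bash
python3 - <<'E'
from tins import *
st()
for n in('wrist','scene','side'):
    s=shot(n)
    for k,g in dict(black=(.60,.19),brown=(.462,.053),blue=(.504,-.068),red=(.487,-.183)).items(): print(n,k,rings(s,g))
mv(.597-.0434*.973,.085-.0434*.232,.0205,13.4)
E
```

```text
t 29.82 tcp [0.3906 0.037  0.022 ] rpy [-1.80e+02  1.00e-01  1.35e+01] w 0.06 q [-0.05 -0.14  1.99  0.    1.29  1.28]
wrist black None
wrist brown ([0.4627, 0.0519, 0.0302], 17388, 35, 5.65)
wrist blue ([0.5044, -0.0702, 0.0328], 1118, 17, 0.73)
wrist red None
scene black ([0.5991, 0.1899, 0.0326], 115, 34, 1.73)
scene brown ([0.4623, 0.0537, 0.032], 151, 35, 2.83)
scene blue None
scene red None
side black ([0.6024, 0.1894, 0.0324], 62, 35, 1.23)
side brown ([0.4658, 0.0573, 0.0363], 44, 13, 2.01)
side blue None
side red ([0.4849, -0.1863, 0.0323], 90, 35, 1.45)
MV [0.167, 0.001, 0.004] [0.0, -0.2, 0.0] rows 2.7
```

servo_tool(
  commands=[0.022,0,0.001,0,0,0,0.06,0.04,0,0.002,0,0,0,0.06,0.058,0,0.002,0,0,0,0.06,0.076,0,0.002,0,0,0,0.06,0.094,0,0.002,0,0,0,0.06,0.112,0,0.002,0,0,0,0.06,0.13,0.001,0.002,0,0,0,0.06,0.144,0.001,0.002,0,0,0,0.06,0.154,0.001,0.002,0,0,0,0.06,0.16,0.001,0.002,0,0,0,0.06],
)

```text
time: 31.22
tool_pos: [0.547, 0.0727, 0.0208]
ee_rot: [3.142, -0.0, 0.234]
wrist_force: [-2.1, -0.0, 2.1]
width: 0.0601
finger_force: 1.5
```

```bash
python3 - <<'E'
from tins import *
st()
for n in('scene','side'):
    s=shot(n)
    for k,g in dict(black=(.60,.19),brown=(.59,.083),blue=(.504,-.068),red=(.487,-.183)).items(): print(n,k,rings(s,g))
st();mv(.597-.0434*.973,.085-.0434*.232,.0205,13.4)
E
```

```text
t 31.23 tcp [0.547  0.0727 0.0208] rpy [180.   -0.   13.4] w 0.0601 q [ 0.03  0.21  1.63 -0.    1.3   1.37]
scene black ([0.5992, 0.1898, 0.0325], 121, 34, 1.68)
scene brown ([0.5874, 0.0839, 0.0319], 189, 35, 2.94)
scene blue None
scene red None
side black None
side brown ([0.5928, 0.0815, 0.0309], 79, 23, 3.79)
side blue None
side red ([0.4848, -0.1863, 0.0323], 92, 35, 1.41)
t 31.32 tcp [0.5473 0.0729 0.0206] rpy [-1.80e+02 -1.00e-01  1.34e+01] w 0.06 q [0.03 0.21 1.63 0.   1.3  1.37]
MV [0.008, -0.0, 0.0] [-0.0, -0.1, 0.0] rows 0.1
```

servo_tool(
  commands=[0.004,0,0,0,0,0,0.06,0.007,0,0,0,0,0,0.06,0.0075,0,0,0,0,0,0.06,0.0075,0,0,0,0,0,0.06,-0.03,0,0,0,0,0,0.06,-0.06,0.01,-0.05,0,0,0,0.05,-0.09,0.06,-0.09,0,0,-5,0.044,-0.12,0.11,-0.09,0,0,-10,0.044,-0.138,0.146,-0.09,0,0,-15.6,0.044,-0.138,0.146,-0.09,0,0,-15.6,0.044],
)

```text
time: 32.58
tool_pos: [0.4461, -0.1038, 0.111]
ee_rot: [3.14, -0.001, 0.502]
wrist_force: [0.7, 1.0, -0.3]
width: 0.044
finger_force: 0.0
```

```bash
python3 - <<'E'
from tins import *
st()
for n in('wrist','scene','side'):
    s=shot(n)
    for k,g in dict(black=(.60,.19),brown=(.597,.085),blue=(.504,-.068),red=(.487,-.183)).items(): print(n,k,rings(s,g))
st();mv(.447,-.101,.0205,29)
E
```

```text
t 32.58 tcp [ 0.4461 -0.1038  0.111 ] rpy [ 1.799e+02 -1.000e-01  2.870e+01] w 0.044 q [-0.35 -0.07  1.75 -0.    1.47  0.72]
wrist black None
wrist brown None
wrist blue ([0.5038, -0.0683, 0.0327], 843, 35, 0.65)
wrist red ([0.4817, -0.1885, 0.0327], 873, 35, 0.81)
scene black ([0.5992, 0.1899, 0.0325], 116, 34, 1.7)
scene brown ([0.5945, 0.0856, 0.0323], 186, 35, 2.86)
scene blue None
scene red ([0.4806, -0.1866, 0.032], 15, 12, 1.09)
side black None
side brown ([0.5956, 0.053, 0.0272], 27, 8, 3.88)
side blue None
side red ([0.4849, -0.1864, 0.0322], 94, 35, 1.39)
t 32.73 tcp [ 0.4465 -0.1008  0.1104] rpy [-180.   -0.   29.] w 0.0441 q [-0.35 -0.07  1.75  0.    1.47  0.72]
MV [0.0, 0.0, 0.09] [-0.0, -0.0, 0.0] rows 1.4
```

servo_tool(
  commands=[0,0,0.045,0,0,0,0.044,0,0,0.085,0,0,0,0.044,0,0,0.09,0,0,0,0.044,0,0,0.09,0,0,0,0.044],
)

```text
time: 33.22
tool_pos: [0.4469, -0.1007, 0.0211]
ee_rot: [3.141, -0.001, 0.508]
wrist_force: [0.7, 0.2, 0.0]
width: 0.0442
finger_force: 0.0
```

servo_tool(
  commands=[0.012,0,0,0,0,0,0.044,0.026,0,0,0,0,0,0.044,0.04,0,0,0,0,0,0.044,0.055,0,0,0,0,0,0.044,0.07,0,0,0,0,0,0.044,0.084,0,0,0,0,0,0.044,0.096,0,0,0,0,0,0.044,0.105,0,0,0,0,0,0.044,0.111,0,0,0,0,0,0.044,0.114,0,0,0,0,0,0.044],
)

```text
time: 34.48
tool_pos: [0.546, -0.0459, 0.0203]
ee_rot: [-3.141, 0.0, 0.507]
wrist_force: [-1.9, -0.8, 0.8]
width: 0.044
finger_force: 1.0
```

```bash
python3 - <<'E'
from tins import *
st()
for n in('wrist','scene'):
    s=shot(n)
    for k,g in dict(brown=(.597,.085),blue=(.59,-.021),red=(.483,-.187)).items(): print(n,k,rings(s,g))
st();mv(.5513,-.0424,.0205,29)
E
```

```text
t 34.48 tcp [ 0.546  -0.0459  0.0203] rpy [-180.    0.   29.] w 0.044 q [-0.19  0.2   1.64  0.    1.3   0.88]
wrist brown ([0.5932, 0.0846, 0.0321], 4744, 29, 2.43)
wrist blue ([0.5875, -0.023, 0.0329], 2070, 35, 0.68)
wrist red None
scene brown ([0.5946, 0.0857, 0.032], 195, 35, 2.98)
scene blue None
scene red ([34.486, -271.1324, 273.1037], 17, 1, 5.65)
t 34.58 tcp [ 0.5461 -0.0459  0.0203] rpy [-180.   -0.   29.] w 0.044 q [-0.19  0.2   1.64  0.    1.3   0.88]
MV [0.006, -0.001, -0.0] [-0.0, -0.0, 0.0] rows 0.1
```

servo_tool(
  commands=[0.004,0,0,0,0,0,0.044,0.007,0,0,0,0,0,0.044,0.0075,0,0,0,0,0,0.044,0.0075,0,0,0,0,0,0.044,-0.03,0,0,0,0,0,0.044,-0.06,0,-0.05,0,0,0,0.04,-0.1,0.03,-0.09,0,0,0,0.03,-0.145,0.06,-0.09,0,0,0,0.03,-0.186,0.092,-0.09,0,0,0,0.03,-0.186,0.092,-0.09,0,0,0,0.03],
)

```text
time: 35.83
tool_pos: [0.427, -0.2195, 0.111]
ee_rot: [3.14, -0.001, 0.501]
wrist_force: [-0.2, 0.0, -0.2]
width: 0.0299
finger_force: 0.0
```

```bash
python3 - <<'E'
from tins import *
st()
for n in('wrist','side'):
    s=shot(n)
    for k,g in dict(brown=(.597,.085),blue=(.594,-.019),red=(.483,-.187)).items(): print(n,k,rings(s,g))
st();mv(.428,-.217,.026,29)
E
```

```text
t 35.83 tcp [ 0.427  -0.2195  0.111 ] rpy [179.9  -0.   28.7] w 0.0299 q [-0.59 -0.02  1.7  -0.    1.47  0.48]
wrist brown None
wrist blue None
wrist red ([0.482, -0.1876, 0.0327], 1093, 35, 0.84)
side brown ([0.594, 0.0876, 0.0255], 130, 30, 5.04)
side blue None
side red ([0.4849, -0.1865, 0.0322], 83, 30, 1.43)
t 35.92 tcp [ 0.428  -0.2168  0.1106] rpy [-1.80e+02 -1.00e-01  2.89e+01] w 0.0298 q [-0.59 -0.02  1.7   0.    1.47  0.48]
MV [-0.0, 0.0, 0.085] [-0.0, -0.1, -0.1] rows 1.4
```

servo_tool(
  commands=[0,0,0.045,0,0,0,0.03,0,0,0.08,0,0,0,0.03,0,0,0.084,0,0,0,0.03,0,0,0.084,0,0,0,0.03],
)

```text
time: 36.42
tool_pos: [0.4288, -0.2162, 0.0271]
ee_rot: [3.141, -0.001, 0.508]
wrist_force: [-0.4, 0.7, 0.6]
width: 0.03
finger_force: 0.0
```

servo_tool(
  commands=[0.015,0,0,0,0,0,0.03,0.03,0,0,0,0,0,0.03,0.046,0,0,0,0,0,0.03,0.062,0,0,0,0,0,0.03,0.078,0,0,0,0,0,0.03,0.094,0,0.002,0,0,0,0.03,0.108,0,0.004,0,0,0,0.03,0.118,0,0.004,0,0,0,0.03,0.125,0,0.004,0,0,0,0.03,0.128,0,0.004,0,0,0,0.03],
)

```text
time: 37.67
tool_pos: [0.54, -0.1544, 0.0222]
ee_rot: [-3.141, 0.0, 0.507]
wrist_force: [-0.3, 0.1, -0.5]
width: 0.0303
finger_force: 0.3
```

```bash
python3 - <<'E'
from tins import *
st()
for n in('wrist','side'):
    s=shot(n)
    for k,g in dict(blue=(.594,-.019),red=(.585,-.13)).items(): print(n,k,rings(s,g))
st()
E
```

```text
t 37.67 tcp [ 0.54   -0.1544  0.0222] rpy [-180.    0.   29.] w 0.0303 q [-0.38  0.23  1.6   0.    1.31  0.68]
wrist blue ([0.5945, -0.018, 0.0327], 1438, 22, 0.69)
wrist red ([0.5847, -0.1297, 0.0329], 2419, 35, 0.8)
side blue None
side red ([0.5874, -0.1285, 0.0319], 52, 21, 1.5)
t 37.77 tcp [ 0.54   -0.1545  0.0225] rpy [180.  -0.  29.] w 0.0299 q [-0.38  0.23  1.6   0.    1.31  0.68]
```

servo_tool(
  commands=[0.004,0,0,0,0,0,0.03,0.007,0,0,0,0,0,0.03,0.0075,0,0,0,0,0,0.03,0.0075,0,0,0,0,0,0.03,-0.03,0,0,0,0,0,0.03,-0.06,0,-0.05,0,0,0,0.03,-0.08,-0.03,-0.1,0,0,0,0.03,-0.08,-0.08,-0.15,0,0,0,0.03,-0.08,-0.12,-0.2,0,0,0,0.03,-0.08,-0.16,-0.25,0,0,0,0.03],
)

```text
time: 39.02
tool_pos: [0.3947, -0.0587, 0.2655]
ee_rot: [3.141, -0.001, 0.506]
wrist_force: [1.7, 0.6, 0.2]
width: 0.03
finger_force: 0.0
```

```bash
python3 - <<'E'
from h import *
st();mv(.45,.04,.30,0)
E
```

```text
t 39.02 tcp [ 0.3947 -0.0587  0.2655] rpy [ 1.8e+02 -1.0e-01  2.9e+01] w 0.03 q [-0.29 -0.26  1.59  0.    1.8   0.77]
MV [0.096, -0.059, -0.034] [0.0, -0.1, 29.0] rows 2.7
```

servo_tool(
  commands=[0.032,-0.02,-0.01,0,0,10,0.03,0.064,-0.04,-0.02,0,0,20,0.03,0.096,-0.059,-0.034,0,0,29,0.03,0.096,-0.059,-0.034,0,0,29,0.03,0.096,-0.059,-0.034,0,0,29,0.03,0.096,-0.059,-0.034,0,0,29,0.03],
)

```text
time: 39.78
tool_pos: [0.4504, 0.0376, 0.2972]
ee_rot: [3.141, 0.001, -0.0]
wrist_force: [0.1, -0.0, -0.4]
width: 0.0301
finger_force: 0.0
```

```bash
python3 - <<'E'
from tins import *
st()
for n in('wrist','side','scene'):
    s=shot(n)
    if n=='wrist': cv2.imwrite('pics/w5.png',cv2.resize(s['img'],(800,600),interpolation=cv2.INTER_CUBIC));np.savez('w5.npz',**{k:s[k] for k in('T','camera_matrix','k1')});print(proj(s,np.c_[C,np.zeros(4)]).round(1)*1.5625)
    for k,g in dict(red=C[0],blue=C[1],brown=C[2],black=C[3]).items(): print(n,k,rings(s,g))
E
```

```text
t 39.77 tcp [0.4504 0.0376 0.2972] rpy [180.   0.  -0.] w 0.0301 q [-0.04 -0.13  1.43 -0.    1.85  1.53]
[[581.71875 103.4375 ]
 [468.4375  100.9375 ]
 [357.8125   97.65625]
 [245.9375   94.84375]]
wrist red ([0.5916, -0.1271, 0.0326], 378, 35, 0.81)
wrist blue ([0.5948, -0.0196, 0.0326], 299, 35, 0.63)
wrist brown ([0.5945, 0.0842, 0.0305], 2048, 35, 4.95)
wrist black ([0.5998, 0.1885, 0.0327], 516, 35, 1.04)
side red ([0.5943, -0.125, 0.0325], 78, 34, 1.44)
side blue None
side brown ([0.5979, 0.0848, 0.0283], 199, 35, 5.27)
side black ([0.6024, 0.1895, 0.0324], 63, 34, 1.13)
scene red ([0.5914, -0.1249, 0.0321], 32, 19, 1.14)
scene blue None
scene brown ([0.5944, 0.0856, 0.0324], 184, 35, 2.9)
scene black ([0.5991, 0.1897, 0.0326], 108, 33, 1.71)
```

View pics/w5.png

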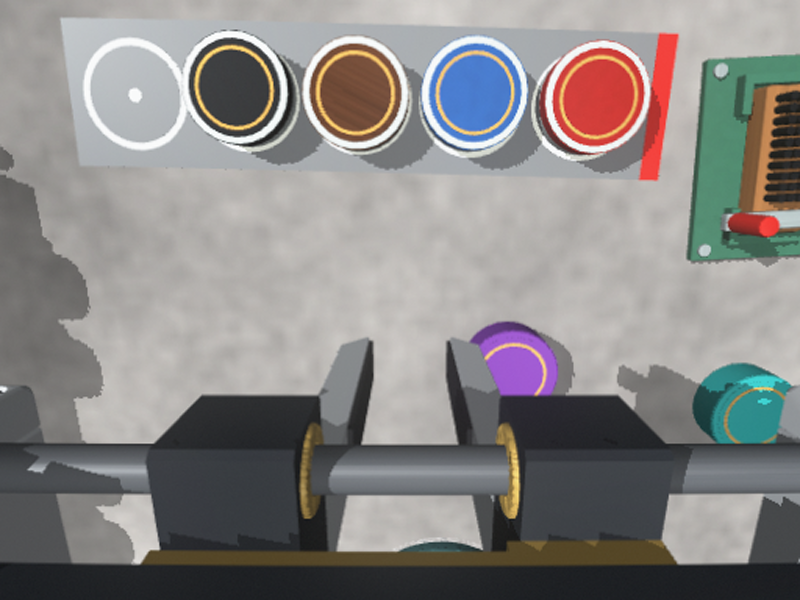

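All four tins sit on circles 1–4, with circle 5 at (135,95) free. As a last check I'll compare the strip reference and clamp angle numerically.

```bash
python3 - <<'E'
from tins import *
s=dict(np.load('w5.npz'));k=1/1.5625
print('c5',atz(s,np.array([135,95])*k,0)[0]);print('corners',atz(s,np.array([(62,18),(80,166),(657,180),(678,35)])*k,0)[:,:2].round(4).tolist())
s=shot('side');hsv=cv2.cvtColor(s['img'],cv2.COLOR_BGR2HSV)
cv2.imwrite('pics/e.png',cv2.resize(s['img'][215:295,280:390],(770,560),interpolation=cv2.INTER_CUBIC))
a=np.radians(93.3);pv=np.array([.492,-.3555])
for d in(0,3,6):print(d,[proj(s,[*(pv+.098*np.array([np.cos(a+np.radians(d)),np.sin(a+np.radians(d))])),z])[0].round(1).tolist() for z in(.047,.089)], proj(s,[*pv,.05])[0].round(1))
E
```

```text
c5 [0.60067509 0.2950121  0.        ]
corners [[0.6671, 0.3535], [0.5366, 0.3584], [0.522, -0.2062], [0.6513, -0.2098]]
0 [[313.0, 263.8], [313.9, 253.3]] [338.7 284.2]
3 [[311.7, 264.7], [312.5, 254.2]] [338.7 284.2]
6 [[310.4, 265.7], [311.2, 255.2]] [338.7 284.2]
```

View pics/e.png

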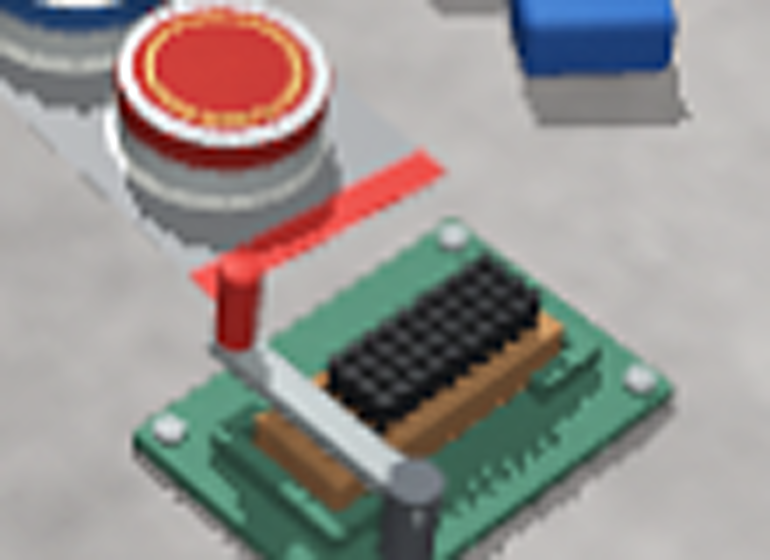

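The bar is fully shut over the shoulder: the knob top at pixel (314,254) matches the predicted shut position. All tins are within about 3 mm of their circles.

```bash
python3 -c "
from bench import close_job
print(close_job())"
```

```text
the job is handed in; nothing more can be done
None
```

The job is handed in: the brush is flat in the pocket, studs up, with the clamp bar shut over its bare shoulder, and the red, blue, brown and black tins sit on circles 1–4, each within about 3 mm by my measurements (no copper tin present; purple and teal look-alikes left alone).

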